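# Close up the vacuum drying chamber

## Robot

A 7-joint arm with a two-finger parallel gripper is mounted at the origin on the work surface; the furniture and walls round the work are solid. World frame = base frame: x ahead of the robot, y to its left, z up, the work surface at z = 0. Lengths are in mm, angles in rad, forces in N, time in s.
With the tool pointing down it reaches from about 375 to 925 mm from the base axis. Payload 3.1 kg.
Tool frame: the origin (TCP) lies between the finger pads; the fingertips stand tip_reach ahead of it and the grasp point (between the pads) lies 5 mm behind it (tip_reach is the distance from the TCP to the fingertips, in mm); z points along the fingers, x is the direction in which the jaws open and shut, and the axes are right-handed (so a half turn about z gives the same grasp; the last joint's range is limited). The gripper opens to 85 mm and grips with 20 to 120 N. Pads are 22 mm wide; open, the fingers measure 114 mm over their backs; the gripper's body (76 mm by 85 mm) begins 54 mm behind the grasp point. The pads swing forward as they close: fully open they stand 13 mm farther back than shut.
Start: joints at [-1.267, 0.383, 0.044, 1.598, -0.018, 1.161, -0.05], TCP at [254.178, 598.245, 245.269] pointing down, gripper open.
Joint ranges: [-2.61, 2.61], [-0.41, 2.15], [-1.48, 1.57], [0, 2.5], [-1.57, 4.71], [0.05, 1.97], [-2.85, 2.85]. Speed limits (rad/s): [2.79, 2.79, 3.14, 3.14, 3.14, 3.14, 3.14].

## Interface

Orientations are given as a unit quaternion [x, y, z, w].
In Python, from station import get_state, read_camera, camera_info, hand_in, masks_of, tip_reach gives the robot as it stands.
- The arm moves only by the shell command python3 -m jog 'ROWS' [OPENING] [FORCE]. ROWS is JSON, a list of rows, each a list of 6 numbers: the shift along the world's x, y, z in mm, then the turn, a rotation vector about the world's x, y, z in units of 8 degrees (1.0 is 8 degrees). In form: [[dx, dy, dz, wx, wy, wz], ...]. A call has 1 to 12 rows; each row is the pose to reach, as a shift and turn from the pose commanded when the call began; what a row does not reach only later rows make up. A row lasts 1/10 s, in which the tool goes at most 50 mm and 8.59 degrees, less where a joint would pass 70% of its speed; a pose out of reach is approached as far as the arm can. A call with a gripper value outside its range is refused whole. OPENING is the closure, from 0 (fully open) to 1 (shut), set as the call begins (- or left out, the last holds). The fingers move at their own pace and stop on an object; FORCE is the grip in N (left out, the last holds). Time passes only in rows, so rows that repeat a pose let the fingers close. It gives the time, the measured TCP pose, the force and the opening at its end, in the units of the state.
- get_state(): the state, without advancing time (a new reading comes with each control period).
- read_camera(name): name is "scene" or "side" or "wrist"; returns the picture (420x560x3 uint8, blue, green, red); there is no depth.
- camera_info(name): a dict with "K" (3x3 intrinsics, pixels), "pose" (4x4, takes a point from camera to world coordinates). Camera axes: x right, y down, z forward; pixel columns grow to the right and rows downward; lengths in mm; the calibration is good to about 2 mm. A picture is of the moment at which its call begins: read the wrist's pose just before it. camera_info takes no time and is no camera call; for the wrist camera it gives the pose at the moment of the call.
- hand_in(): hands the job in, once; it reports no verdict.
Trained networks look in the newest picture that a camera, given by its name, has taken for a name from the list of things; names that differ only in an ending like _2 or _b are one class to them, and where a whole thing is asked for, a point or a joint stands for the part that bears it (a point fixed in the world has none). Each returns a list of dicts, best first, with "p" (0 to 1); they miss things now and then, are a little off and sometimes report something else, mostly with a low value. They report only what shows in the picture. A call takes as long as a camera call. They do not tell look-alikes from the thing itself.
- masks_of(label, camera): "pixels" (420x560 bool, what is visible of it) and "rect" ([centre column, centre row, width, height] in pixels, round what is visible of it).
The state is a dict: "clock": time; "q": joint angles; "qd": joint speeds; "effort": joint torques, N m; "ee_pos": TCP position; "eef_rot": TCP orientation; "force": force on the tool from outside, world axes, zero at the start; "ft_torque": the same for the moment, N m; "gripper_width": finger opening in mm.
Only numpy, scipy, OpenCV 4.12 (cv2) and the standard library are available. Lean on these libraries where they do the work, as an engineer would, in place of code of your own. Each camera call takes 0.05 s, during which the arm holds its last target.

## Task

Load the vacuum drying chamber: stand every mounted specimen face up on the chamber's deck, each in a bay of its own, then put the lid on and seat it on the flange. Swing both halves of the clamp ring fully shut round the flanges, then swing the latch bolt fully home across their ends, and last set the vent valve half open, its lever at 45 degrees to the pipe. Leave the loupe and the V-anvil where they are.

Things in the scene. Friction and masses are not known exactly. Their poses are not given: they have to be found in the camera images.
- chamber: Small vacuum drying chamber, fixed to the bench; origin on the bench under its middle: 130 mm square grey foot, aluminium column, lower flange 114 mm across (upper face 42 mm above the bench) and on it a raised round deck. Axes: z up, +x from the middle towards the clamp's hinge, -x towards the latch, +y towards the vent valve.
- deck (a point): Centre of the round steel deck, on its top face, 46 mm above the bench; deck 80 mm across. Three dark ribs, 4 mm high and 4 mm wide, run from the middle outwards and part it into three equal bays, each for one specimen: bay middles 23 mm from the centre, at 0, 120 and 240 degrees counter-clockwise from above from +x. Axes as the chamber's.
- specimen_0_mid (a point): Centre, half-way up, of a mounted specimen: a round moulded disc 30 mm across and 16 mm high with a polished metal inset on its upper face, 28 g. Stands on the bench with the face up. Two or three of the three specimens are present in a run.
- specimen_1_mid (a point): Centre, half-way up, of a mounted specimen: a round moulded disc 30 mm across and 16 mm high with a polished metal inset on its upper face, 28 g. Stands on the bench with the face up. Two or three of the three specimens are present in a run.
- specimen_2_mid (a point): Centre, half-way up, of a mounted specimen: a round moulded disc 30 mm across and 18 mm high with a polished metal inset on its upper face, 28 g. Stands on the bench with the face up. Two or three of the three specimens are present in a run.
- lid: Aluminium lid, 0.3 kg; origin at the centre of its flange's underside, z its axis. Hollow flat dome 94 mm across, 36 mm high, with a flange 114 mm across and 6 mm thick round its foot; inside 87 mm across and 31 mm deep. It goes over the deck (3 mm play all round) and its flange lies on the lower flange.
- lid_knob (a point): Centre of the lid's black knob, an upright cylinder 26 mm across and 24 mm high, 54 mm above the flange's underside. With the lid seated on the chamber this point is 50 mm above the deck's face.
- clamp_hinge (a point): Common upright hinge axis of the two half rings of the clamp, 78 mm from the deck's centre on the chamber's +x side.
- jaw_left (a joint): Left half ring (chamber's +y side), rad: 0 = closed round both flanges, at a stop; grows as it swings out (clockwise from above) about clamp_hinge, at most 0.9. Stays where left (1 N at the post). Its channel laps 7 mm over and under the flanges, top 56 mm above the bench, 2 mm play over a seated lid; the lid goes on only while it is open.
- jaw_left_post (a point): Point on the axis of the left half ring's black upright handle post (12 mm thick, its top 90 mm above the bench; this point is at 75 mm; the post is free above 56 mm). Closed, it lies at about (-49, +58) mm in the chamber's frame.
- jaw_right (a joint): The same for the right half ring (chamber's -y side); it opens counter-clockwise from above. It carries the latch.
- jaw_right_post (a point): The same point on the right half ring's handle post; closed, at about (-49, -58) mm in the chamber's frame.
- latch (a joint): Latch: a swing bolt on an upright pin at the free end of the right half ring, rad: 0 = swung across into the forked lug of the left half ring with its nut behind the lug (home, at a stop); grows as it swings out (counter-clockwise from above), at most 1.7. The nut passes the lug only with both half rings closed. Stays where left (1 N).
- latch_post (a point): Point on the axis of the black upright grip on the bolt's nut, 42 mm from the pin (grip 12 mm thick, top 90 mm above the bench, this point at 75 mm; free above 56 mm). With clamp closed and latched it lies at about (-79, +30) mm in the chamber's frame.
- latch_pivot (a point): Point on the axis of the latch's pin, at the height of latch_post; it moves with the right half ring. With the ring closed at about (-79, -12) mm in the chamber's frame.
- valve (a joint): Opening angle of the vent valve, rad: 0 = shut, lever square across the vent pipe and pointing to the chamber's +x; 1.57 = fully open, lever along the pipe pointing outwards (+y). Opening turns it counter-clockwise from above. Stays where it is left (friction 0.06 N m).
- valve_pivot (a point): On the turning axis of the vent valve's lever, half-way up it. The lever is a dark bar 10 mm wide, 14 mm high (49 to 63 mm above the bench) that reaches 63 mm to its tip and 15 mm behind the axis; it can be taken across its width right over the axis. The valve sits on the chamber's side pipe, at (-30, +170) mm in the chamber's frame.
- valve_tip (a point): Near the free end of the valve's lever, 60 mm from valve_pivot at the same height.
- loupe: Bystander: black stand loupe, 33 mm across, 35 mm high; origin at the centre of its underside.
- anvil_v: Bystander: brown V-anvil, 38x38x40 mm; origin at the centre of its underside.
There are look-alikes about, which are no part of the job. What is shaped like the part that bears specimen_1_mid but blue is not meant. Leave any pink look-alike of the part that bears specimen_0_mid alone.

How it is judged (in metres and radians):
On the way, in this order (a step that is already met when the one before it is completed fails the run):
1. every specimen stands face up in a bay of the deck (horizontal distance between each of specimen_0_mid, specimen_1_mid, specimen_2_mid and deck below 0.032 m and z of specimen_0_mid in the frame of deck between 0.004 and 0.01 m and angle between each of specimen_0_mid, specimen_1_mid, specimen_2_mid's own z axis and vertical below 0.12 rad and z of specimen_1_mid in the frame of deck between 0.004 and 0.01 m and z of specimen_2_mid in the frame of deck between 0.004 and 0.011 m), for 0.2 s.
2. the lid is seated on the flange (horizontal distance between lid_knob and deck below 0.006 m and z of lid_knob in the frame of deck below 0.0525 m and angle between lid_knob's own z axis and vertical below 0.05 rad), for 0.2 s.
3. both halves of the clamp ring are shut (value of joint each of jaw_left, jaw_right below 0.05 rad), for 0.2 s.
4. the latch bolt is home (all of step 3 and value of joint latch below 0.12 rad), for 0.2 s.
5. the vent valve is half open (value of joint valve between 0.665 and 0.905 rad), for 0.2 s.
At the end, for the whole second after the job is handed in: Each specimen upright (0.12 rad) flat on the deck, within 32 mm of its centre; lid seated (within 6 mm of the axis, 2.5 mm in height, tilt 0.05) and at rest; half rings within 0.05 rad of closed, latch within 0.12 rad of home, valve at 0.785 +- 0.12 rad (all of step 1 and all of step 2 and all of step 4 and all of step 5 and linear speed of lid below 0.01 m/s); the robot touches nothing.
It fails at once if the loupe is moved more than 3 cm or tipped (distance of loupe from where it was at the start of the episode above 0.03 m or angle between loupe's own z axis and vertical above 0.5 rad).
It fails at once if the V-anvil is moved more than 3 cm or tipped (distance of anvil_v from where it was at the start of the episode above 0.03 m or angle between anvil_v's own z axis and vertical above 0.5 rad).
Of specimen_0, specimen_1, specimen_2 only 2 to 3 are there at a start; the rules pass over those that are not, and their reading is None.
At some moment in a run one of lid may be knocked a few centimetres aside while the robot is not near it.
It also fails if it takes over 200 s, if anything falls off the work surface, if the arm or the gripper's body presses on something with over 40 N, if the wrist force passes 120 N, or if a joint passes its speed limit or range.

## Working session

There is one attempt and no reset: what is moved stays moved. The work goes in short steps, Python scripts to look and compute and a shell command to move; the robot and the scene stay as the last step left them, time stands still between calls to the robot, and variables do not carry over. Pictures are saved under pics/ and viewed, and the job is handed in when it is done.

```bash
ls; mkdir -p pics
python3 - <<'E'
from station import *
import cv2
s=get_state();print({k:(v if not hasattr(v,'round') else v) for k,v in s.items()});print(tip_reach() if callable(tip_reach) else tip_reach)
for c in ["scene","side","wrist"]:
    im=read_camera(c);cv2.imwrite(f"pics/{c}0.png",im);i=camera_info(c);print(c,i["K"],i["pose"])
E
```

```text
pics
{'clock': 0.0, 'q': array([-1.26681678,  0.38382246,  0.04380213,  1.5995828 , -0.01786759,
        1.16118617, -0.04991647]), 'qd': array([ 0.00036346,  0.00121487,  0.00085528,  0.00070376,  0.00097977,
       -0.00114133, -0.00094852]), 'effort': array([-4.85611781e-04, -4.33454061e+01,  1.02429092e+00, -2.49510205e+01,
        1.05427971e-02,  1.11383374e-02, -1.90346128e-05]), 'ee_pos': array([253.82683106, 597.40789531, 243.89062216]), 'eef_rot': array([ 8.33953602e-01,  5.51833028e-01, -1.04171547e-03,  7.83583806e-04]), 'force': array([-1.27914445, -1.03970634, -1.12924268]), 'ft_torque': array([-0.01503887, -0.03050547,  0.04956332]), 'gripper_width': 85.45306525582703}
14.0
scene [[474.9337437    0.         282.24417459]
 [  0.         474.9337437  212.0561711 ]
 [  0.           0.           1.        ]] [[-4.97524166e-01 -4.27289243e-01  7.54912980e-01 -3.91283956e+02]
 [-8.67443758e-01  2.41736907e-01 -4.34861581e-01  4.28929336e+02]
 [ 3.32134694e-03 -8.71198698e-01 -4.90919340e-01  6.38212675e+02]
 [ 0.00000000e+00  0.00000000e+00  0.00000000e+00  1.00000000e+00]]
side [[384.96576195   0.         275.45335094]
 [  0.         384.96576195 212.64765637]
 [  0.           0.           1.        ]] [[ 9.98933294e-01 -3.38227321e-02  3.14371748e-02  4.68192821e+02]
 [-4.44958475e-02 -5.23048305e-01  8.51140758e-01 -8.59101188e+02]
 [-1.23447448e-02 -8.51631665e-01 -5.23995338e-01  5.45430042e+02]
 [ 0.00000000e+00  0.00000000e+00  0.00000000e+00  1.00000000e+00]]
wrist [[378.55011853   0.         278.88087069]
 [  0.         378.55011853 206.89638682]
 [  0.           0.           1.        ]] [[ 3.90447206e-01  8.70841874e-01  2.98639263e-01  1.76970949e+02]
 [ 9.20624465e-01 -3.68891049e-01 -1.27945257e-01  6.29903836e+02]
 [-1.25473617e-03  3.24890480e-01 -9.45750814e-01  3.72377301e+02]
 [ 0.00000000e+00  0.00000000e+00  0.00000000e+00  1.00000000e+00]]
```

View pics/scene0.png

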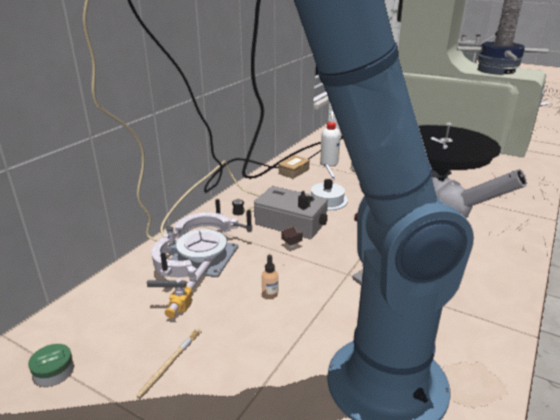

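View pics/side0.png

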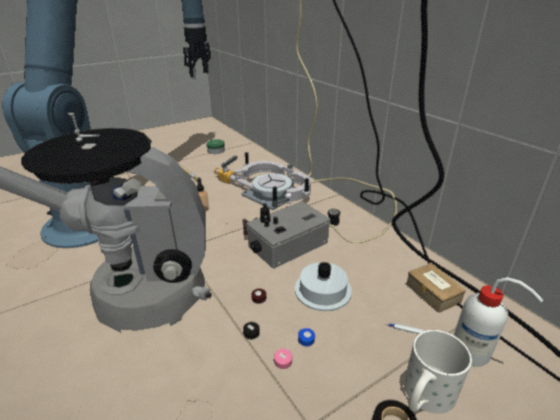

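View pics/wrist0.png

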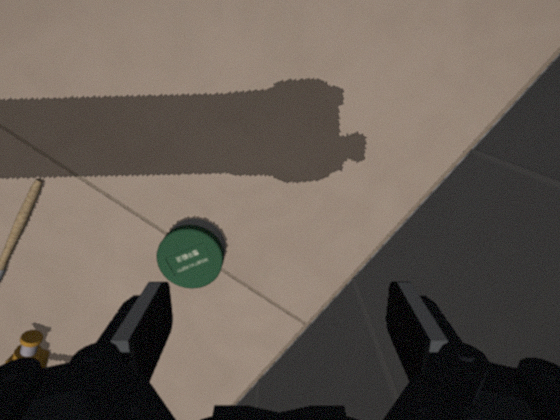

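The side view shows the lid at (323,285) and small discs: dark red (259,295), black (251,330), blue (307,336, a decoy) and pink (283,358, a decoy). The chamber is at about (270,183) and the valve at (225,175).

```bash
cat > h.py <<'E'
from station import *
import numpy as np, cv2
def ray(cam,u,v,z,info=None):
    i=info or camera_info(cam);K=i["K"];T=i["pose"]
    d=T[:3,:3]@np.linalg.inv(K)@np.array([u,v,1.]);o=T[:3,3]
    return o+d*(z-o[2])/d[2]
def proj(cam,P,info=None):
    i=info or camera_info(cam);T=i["pose"]
    p=i["K"]@(T[:3,:3].T@(np.asarray(P,float)-T[:3,3]));return p[:2]/p[2]
def find(lab,cam,z,n=5,pmin=0.05):
    for m in masks_of(lab,cam)[:n]:
        if m["p"]<pmin: continue
        r=m["rect"];M=m["pixels"];v,u=np.nonzero(M);c=(u.mean(),v.mean())
        print(lab,cam,"p%.2f"%m["p"],"rect",np.round(r),"cen",np.round(c,1),"w",np.round(ray(cam,*c,z),0))
E
python3 - <<'E'
from h import *
for cam in ["scene","side"]:
    read_camera(cam)
    for lab,z in [("chamber",40),("specimen_0_mid",8),("specimen_1_mid",8),("specimen_2_mid",9),("lid",10),("lid_knob",54),("jaw_left",50),("jaw_left_post",75),("jaw_right_post",75),("latch_post",75),("latch",60),("valve",56),("loupe",17),("anvil_v",20)]:
        find(lab,cam,z)
print(get_state()["clock"])
E
```

```text
chamber scene p0.65 rect [199. 261. 106. 119.] cen [193.4 254.2] w [461. 165.  40.]
specimen_0_mid scene p0.70 rect [166. 286.  42.  12.] cen [166.8 284.1] w [428. 240.   8.]
specimen_1_mid scene p0.48 rect [199. 258. 104. 124.] cen [193.9 254.3] w [505. 150.   8.]
lid scene p0.65 rect [332. 195.  34.  33.] cen [331.  194.7] w [ 594. -301.   10.]
lid_knob scene p0.63 rect [331. 192.  37.  36.] cen [331.3 194.5] w [ 526. -251.   54.]
jaw_left scene p0.58 rect [173. 257.  45.  50.] cen [170.4 260.9] w [447. 221.  50.]
jaw_left scene p0.24 rect [332. 195.  34.  32.] cen [331.5 194.6] w [ 531. -256.   50.]
jaw_right_post scene p0.87 rect [212. 223.  83.  40.] cen [210.4 222.4] w [514. 100.  75.]
jaw_right_post scene p0.62 rect [243. 222.  15.  21.] cen [247.3 221.8] w [475.  24.  75.]
latch_post scene p0.55 rect [174. 256.  46.  47.] cen [170.6 260.8] w [411. 229.  75.]
latch_post scene p0.53 rect [242. 222.  21.  22.] cen [246.2 222.2] w [474.  27.  75.]
latch scene p0.58 rect [243. 222.  17.  18.] cen [246.9 222.5] w [495.  16.  60.]
valve scene p0.68 rect [166. 285.  37.   7.] cen [16
[... 1401 characters left out ...]
 w [462. 155.  75.]
jaw_right_post side p0.89 rect [291. 190.  39.  36.] cen [294.6 188.7] w [551.  20.  75.]
jaw_right_post side p0.50 rect [280. 198.  19.  16.] cen [276.1 198.3] w [501. -27.  75.]
latch_post side p0.69 rect [280. 197.  17.  20.] cen [276.8 198.2] w [503. -27.  75.]
latch side p0.53 rect [281. 196.  21.  19.] cen [276.6 198. ] w [504.   1.  60.]
valve side p0.68 rect [227. 161.  15.  18.] cen [228.9 161.4] w [367. 249.  56.]
loupe side p0.55 rect [334. 221.  11.  17.] cen [333.8 216.1] w [649. -28.  17.]
loupe side p0.23 rect [228. 161.  12.  15.] cen [229.  161.2] w [359. 339.  17.]
anvil_v side p0.72 rect [324. 287.  59.  47.] cen [323.3 286.7] w [ 582. -291.   20.]
1.65
```

Run:
```python
import cv2
a=cv2.imread("pics/side0.png");cv2.imwrite("pics/sc1.png",cv2.resize(a[220:400,200:380],None,fx=3.3,fy=3.3,interpolation=cv2.INTER_CUBIC))
cv2.imwrite("pics/sc2.png",cv2.resize(a[130:220,200:340],None,fx=5,fy=5,interpolation=cv2.INTER_CUBIC))
a=cv2.imread("pics/scene0.png");cv2.imwrite("pics/sc3.png",cv2.resize(a[180:320,130:290],None,fx=4,fy=4,interpolation=cv2.INTER_CUBIC))
```

```text
(no output)
```

View pics/sc1.png

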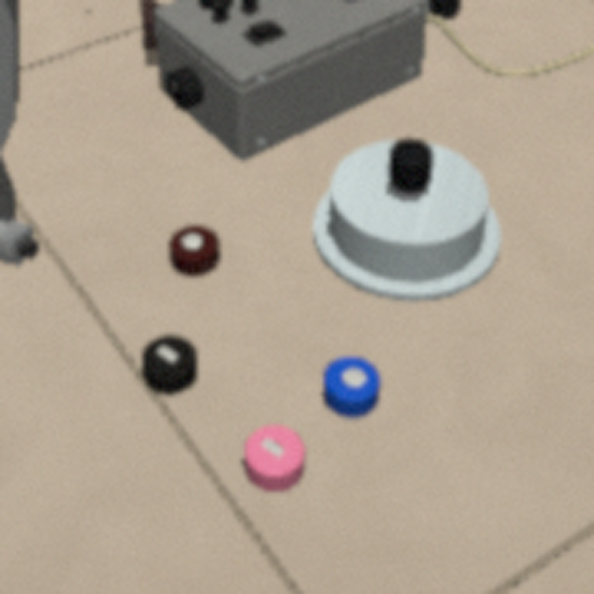

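View pics/sc2.png

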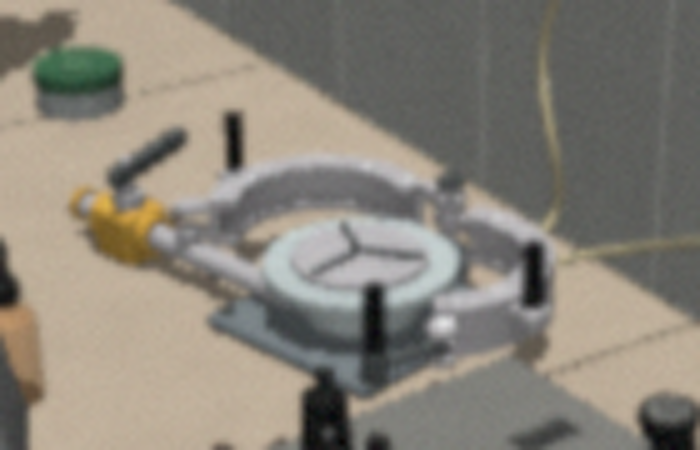

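View pics/sc3.png

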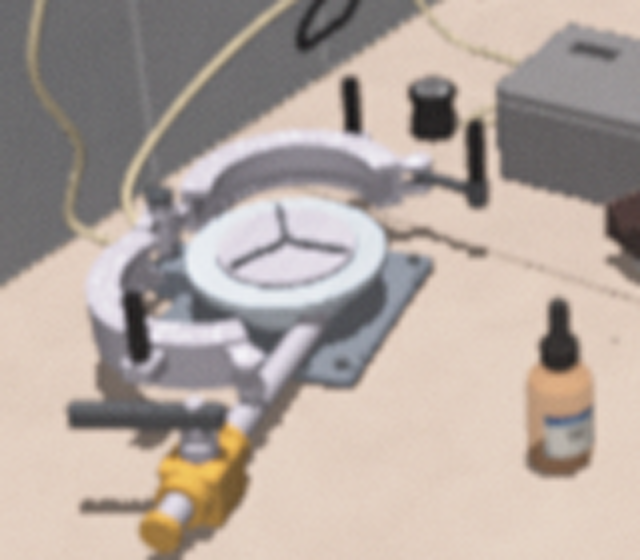

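Candidates, side view: for specimen_0 there is black (251,330) versus pink (283,358), so I choose black. For specimen_1 there is dark red (259,295) versus blue (307,336), so I choose dark red. No specimen_2 has shown up yet; it may be hidden behind the microscope or the box. The crop confirms black has a bar inset and dark red has a round one. I'll locate the other things next.

Run:
```python
from h import *
for n,cam,u,v,z in [("deck","scene",201.8,239.8,50),("deck","side",271.4,181,50),("hinge","scene",170,228,62),("hinge","side",290,166.5,62),
 ("valvepiv","scene",181,283.5,63),("valvepiv","side",224,166,63),("vtip","scene",148,283.5,58),("vtip","side",236,156.5,58),
 ("postL top","scene",163,253.5,90),("postR top","scene",217.5,200,90),("latchtop","scene",248.5,211,90),
 ("postL top","side",246.5,153,90),("postR top","side",307,179,90),("latchtop","side",274.5,187,90),
 ("pink","side",282.7,357,12),("blue","side",306,335,12),("red","side",258.7,293.5,12),("black","side",251,328.5,12),
 ("knobtop","side",324,266,66),("mic base","side",150,300,0),("micbase r","side",205,285,0),("mictop","side",88,150,300),("box","side",265,258,0),("boxtop","side",245,230,60),("boxfar","side",330,225,60),("anvil","scene",291.7,237,20),("bottle","scene",269,258,80),("loupe","scene",238,208,18),("wall","side",440,290,0),("walls","side",215,125,0),("mug","side",440,370,50)]:
    print(n,cam,np.round(ray(cam,u,v,z)))
```

```text
deck scene [492. 132.  50.]
deck side [494. 117.  50.]
hinge scene [558. 184.  62.]
hinge side [552. 185.  62.]
valvepiv scene [345. 232.  63.]
valvepiv side [355. 200.  63.]
vtip scene [383. 286.  58.]
vtip side [387. 281.  58.]
postL top scene [422. 240.  90.]
postR top scene [583.  52.  90.]
latchtop scene [495.  10.  90.]
postL top side [423. 230.  90.]
postR top side [586.  44.  90.]
latchtop side [499.   5.  90.]
pink side [ 492. -445.   12.]
blue side [ 535. -402.   12.]
red side [ 454. -295.   12.]
black side [ 439. -382.   12.]
knobtop side [ 582. -283.   66.]
mic base side [ 237. -288.    0.]
micbase r side [ 342. -250.    0.]
mictop side [ 177. -239.  300.]
box side [ 468. -168.    0.]
boxtop side [ 426. -140.   60.]
boxfar side [ 619. -132.   60.]
anvil scene [441. -77.  20.]
bottle scene [315.  53.  80.]
loupe scene [641. -28.  18.]
wall side [ 820. -293.    0.]
walls side [273. 765.   0.]
mug side [ 719. -510.   50.]
```

Run:
```python
from h import *
def tri(a,b):
    L=[]
    for cam,(u,v) in (("scene",a),("side",b)):
        i=camera_info(cam);d=i["pose"][:3,:3]@np.linalg.inv(i["K"])@np.array([u,v,1.]);L.append((i["pose"][:3,3],d/np.linalg.norm(d)))
    A=sum(np.eye(3)-np.outer(d,d) for o,d in L);c=sum((np.eye(3)-np.outer(d,d))@o for o,d in L);P=np.linalg.solve(A,c)
    return np.round(P),[round(float(np.linalg.norm((np.eye(3)-np.outer(d,d))@(P-o)))) for o,d in L]
print("disc",tri((443,143),(88,147)),"disc l",tri((388,140),(150,145)))
print("tube end",tri((515,180),(-10,175)))
print("deck",tri((201.8,239.8),(271.4,181)),"lat",tri((248.5,211),(274.5,187)),"L",tri((163,253.5),(246.5,153)),"R",tri((217.5,200),(307,179)))
print("knob",tri((328,181),(324,265)))
print("box knob", tri((306,195),(265,208)))
```

```text
disc (array([ 188., -256.,  313.]), [2, 2]) disc l (array([ 276., -203.,  296.]), [6, 6])
tube end (array([  48., -294.,  285.]), [5, 5])
deck (array([495., 130.,  45.]), [2, 2]) lat (array([499.,   9.,  88.]), [0, 0]) L (array([424., 239.,  88.]), [1, 1]) R (array([587.,  50.,  87.]), [0, 0])
knob (array([ 582., -279.,   64.]), [0, 0])
box knob (array([ 471., -132.,  109.]), [2, 2])
```

```bash
python3 -m jog '[[40,-120,80,0,0,0],[146,-428,130,0,0,0],[146,-428,130,0,0,0],[146,-428,130,0,0,0],[146,-428,130,0,0,0],[146,-428,130,0,0,0],[146,-428,130,0,0,0],[146,-428,130,0,0,0],[146,-428,130,0,0,0],[146,-428,130,0,0,0],[146,-428,130,0,0,0],[146,-428,130,0,0,0]]'
python3 - <<'E'
from h import *
i=camera_info("wrist");im=read_camera("wrist");cv2.imwrite("pics/w1.png",im);np.save("w1.npy",i,allow_pickle=True)
print(get_state()["clock"],np.round(i["pose"][:3,3]))
for lab,z in [("chamber",40),("jaw_left_post",75),("jaw_right_post",75),("latch_post",75),("valve",56)]: find(lab,"wrist",z)
E
```

```text
clock: 2.85
ee_pos: [400.0, 170.6, 375.5]
eef_rot: [0.834, 0.551, 0.0, -0.001]
force: [0.3, -0.0, -0.9]
gripper_width: 85.3
2.9 [323. 203. 504.]
chamber wrist p0.91 rect [277. 188. 185. 279.] cen [292.  206.8] w [475. 158.  40.]
jaw_left_post wrist p0.89 rect [328. 194.  77. 130.] cen [335.8 179.6] w [452. 221.  75.]
jaw_right_post wrist p0.90 rect [259. 281. 154.  84.] cen [265.7 283.6] w [547.  91.  75.]
jaw_right_post wrist p0.34 rect [ 59. 350.  54.  36.] cen [ 54.1 347. ] w [ 525. -215.   75.]
latch_post wrist p0.77 rect [203. 267.  34.  33.] cen [199.5 268.4] w [495.  22.  75.]
valve wrist p0.92 rect [335.  96.  70.  15.] cen [333.9  95.3] w [365. 253.  56.]
```

View pics/w1.png

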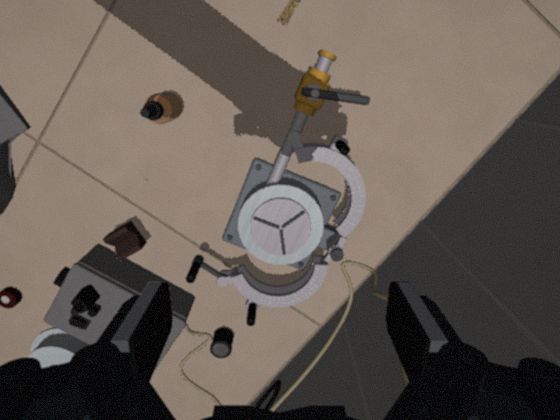

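Run:
```python
import cv2
a=cv2.imread("pics/w1.png");cv2.imwrite("pics/w1c.png",cv2.resize(a[70:340,180:380],None,fx=2.2*1,fy=2.2,interpolation=cv2.INTER_CUBIC))
```

```text
(no output)
```

View pics/w1c.png

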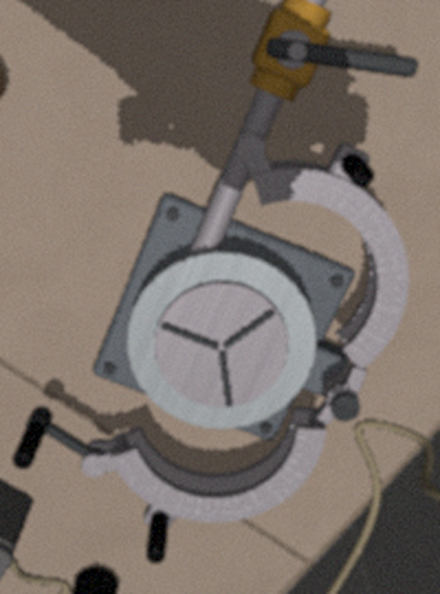

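Run:
```python
from h import *
i=np.load("w1.npy",allow_pickle=True).item()
def R(n,x,y,z):
    P=ray("wrist",x/2.2+180,y/2.2+70,z,i);print(n,np.round(P,1));return P
d=R("deck",221,345,50);
ds=[R("rib",a,b,50) for a,b in((163,325),(273,312),(229,405))]
for r in ds: print(np.degrees(np.arctan2(*(r-d)[1::-1])))
c=[R("corner",a,b,10) for a,b in((165,197),(353,268),(97,370),(268,437))];print(np.mean(c,0))
p=R("vp",295,50,63);t=R("vt",413,67,63);print(np.degrees(np.arctan2(*(t-p)[1::-1])))
h=R("hinge",345,405,62);print(h-d,np.linalg.norm((h-d)[:2]),np.degrees(np.arctan2(*(h-d)[1::-1])))
R("postR top",155,558,90);R("postL top",365,175,90);R("latchtop",22,462,90)
v=p-d;print("valve ang",np.degrees(np.arctan2(v[1],v[0]))-np.degrees(np.arctan2(170,-30)),np.hypot(*v[:2]))
```

```text
deck [492.3 133.9  50. ]
rib [467.6 107.7  50. ]
rib [485.2 169.6  50. ]
rib [530.  123.1  50. ]
-133.42956413397238
101.30237651676411
-15.890903102390569
corner [405.9 134.2  10. ]
corner [492.1 222.9  10. ]
corner [491.9  47.5  10. ]
corner [580.1 130.9  10. ]
[492.48890062 133.87264068  10.        ]
vp [353.9 233.2  63. ]
vt [385.2 285.6  63. ]
59.143724752572545
hinge [551.2 187.8  62. ]
[58.85834691 53.90295404 12.        ] 79.81123639775576 42.48370644949627
postR top [586.2  51.8  90. ]
postL top [421.4 241.7  90. ]
latchtop [498.8   9.4  90. ]
valve ang 44.34573040963649 170.36971479325175
```

The wrist view shows the deck centre (280,227), valve pivot (314,93), lever tip (368,100), latch grip (192,279) and hinge (337,254). From these, the chamber is at (492.4,133.9) with yaw 44.3° and the valve at about 0.26 rad. Next I survey the specimens.

```bash
python3 -m jog '[[0,-480,0,0,0,0],[0,-480,0,0,0,0],[0,-480,0,0,0,0],[0,-480,0,0,0,0],[0,-480,0,0,0,0],[0,-480,0,0,0,0],[0,-480,0,0,0,0],[0,-480,0,0,0,0],[0,-480,0,0,0,0],[0,-480,0,0,0,0],[0,-480,0,0,0,0],[0,-480,0,0,0,0]]'
python3 - <<'E'
from h import *
i=camera_info("wrist");im=read_camera("wrist");cv2.imwrite("pics/w2.png",im);np.save("w2.npy",i,allow_pickle=True)
print(get_state()["clock"],np.round(i["pose"][:3,3]))
for lab,z in [("specimen_0_mid",12),("specimen_1_mid",12),("specimen_2_mid",12),("lid_knob",66)]: find(lab,"wrist",z)
E
```

```text
clock: 4.35
ee_pos: [400.3, -309.5, 375.2]
eef_rot: [0.834, 0.551, -0.001, -0.0]
force: [-0.3, 1.1, -0.2]
gripper_width: 85.4
4.4 [ 323. -277.  503.]
specimen_0_mid wrist p0.76 rect [219. 240.  27.  22.] cen [217.2 239.5] w [ 491. -439.   12.]
specimen_0_mid wrist p0.71 rect [242. 190.  24.  22.] cen [242.2 189.9] w [ 438. -377.   12.]
specimen_1_mid wrist p0.80 rect [303. 177.  22.  24.] cen [304.5 175.5] w [ 452. -291.   12.]
specimen_1_mid wrist p0.56 rect [258. 253.  25.  20.] cen [257.  254.5] w [ 534. -397.   12.]
lid_knob wrist p0.91 rect [348. 252.  77.  73.] cen [348.3 251.4] w [ 552. -275.   66.]
lid_knob wrist p0.62 rect [553. 121.  14.  20.] cen [553.2 119.3] w [486.  -6.  66.]
lid_knob wrist p0.49 rect [552. 122.  16.  15.] cen [553.1 119.5] w [486.  -7.  66.]
```

View pics/w2.png

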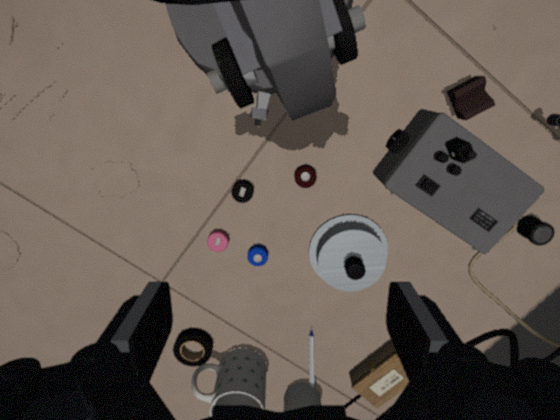

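```bash
python3 -m jog '[[53,17,-100,0,0,-1],[53,17,-150,0,0,-2],[53,17,-200,0,0,-3],[53,17,-250,0,0,-4],[53,17,-275,0,0,-5],[53,17,-275,0,0,-6],[53,17,-275,0,0,-7],[53,17,-275,0,0,-8],[53,17,-275,0,0,-9],[53,17,-275,0,0,-10],[53,17,-275,0,0,-11.25],[53,17,-275,0,0,-11.25]]' 0.4 30
python3 - <<'E'
from h import *
i=camera_info("wrist");im=read_camera("wrist");cv2.imwrite("pics/w3.png",im);np.save("w3.npy",i,allow_pickle=True)
import station;print(get_state()["clock"],np.round(i["pose"][:3,3]),station.tip_reach)
for lab,z in [("specimen_1_mid",16),("specimen_0_mid",16)]: find(lab,"wrist",z)
E
```

```text
clock: 5.8
ee_pos: [453.7, -291.2, 99.3]
eef_rot: [0.98, -0.199, -0.001, -0.001]
force: [0.3, 0.5, -0.3]
gripper_width: 51.3
5.85 [ 487. -215.  228.] 14.0
specimen_1_mid wrist p0.62 rect [451. 312.  54.  40.] cen [451.4 313.3] w [ 534. -393.   16.]
specimen_1_mid wrist p0.60 rect [280. 225.  51.  55.] cen [279.1 224.3] w [ 454. -292.   16.]
specimen_0_mid wrist p0.88 rect [310. 337.  46.  46.] cen [308.5 337.9] w [ 440. -376.   16.]
```

View pics/w3.png

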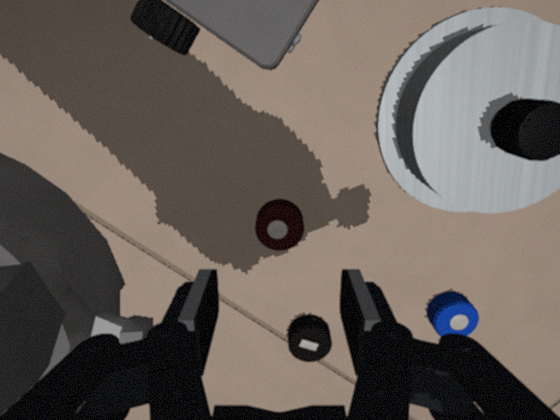

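The close crop shows the dark red disc with a round inset at (279,224), right under the tool, so it is not the blue one. I'll descend and grip it.

```bash
python3 -m jog '[[0,-1,-40,0,0,0],[0,-1,-65,0,0,0],[0,-1,-80,0,0,0],[0,-1,-80,0,0,0]]'; python3 -m jog '[[0,0,0,0,0,0],[0,0,0,0,0,0],[0,0,0,0,0,0],[0,0,0,0,0,0],[0,0,0,0,0,0]]' 1 30;  python3 -m jog '[[0,0,40,0,0,0],[0,0,90,0,0,0],[0,0,130,0,0,0],[0,0,130,0,0,0]]'
```

```text
clock: 6.35
ee_pos: [452.1, -292.5, 18.6]
eef_rot: [0.98, -0.199, -0.002, -0.001]
force: [0.1, -0.2, 0.2]
gripper_width: 51.5
clock: 6.85
ee_pos: [454.1, -294.6, 21.6]
eef_rot: [0.98, -0.2, 0.001, 0.0]
force: [-0.9, 0.6, 5.9]
gripper_width: 28.2
clock: 7.25
ee_pos: [455.9, -296.5, 155.5]
eef_rot: [0.98, -0.2, 0.005, 0.002]
force: [0.7, -0.5, 0.6]
gripper_width: 28.4
```

```bash
python3 -m jog '[[0,0,-50,0,0,0],[0,0,-100,0,0,0],[0,0,-122,0,0,0],[0,0,-127,0,0,0],[0,0,-127,0,0,0]]'; python3 -m jog '[[0,0,0,0,0,0],[0,0,4,0,0,0],[0,0,8,0,0,0],[0,0,8,0,0,0]]' 0.4 30;python3 -m jog '[[0,0,0,0,0,0],[0,0,0,0,0,0],[0,0,0,0,0,0],[0,0,0,0,0,0],[0,0,0,0,0,0]]' 1 30;  python3 -m jog '[[0,0,40,0,0,0],[0,0,90,0,0,0],[0,0,120,0,0,0],[0,0,120,0,0,0],[0,0,120,0,0,0]]'
python3 - <<'E'
from h import *
im=read_camera("wrist");cv2.imwrite("pics/w4.png",im)
im=read_camera("side");cv2.imwrite("pics/s4.png",cv2.resize(im[200:320,190:330],None,fx=5,fy=5,interpolation=cv2.INTER_CUBIC))
E
```

```text
clock: 7.75
ee_pos: [452.2, -293.4, 22.5]
eef_rot: [0.98, -0.2, -0.001, -0.0]
force: [0.4, 0.3, -0.0]
gripper_width: 28.1
clock: 8.15
ee_pos: [454.2, -294.5, 32.9]
eef_rot: [0.98, -0.199, 0.001, 0.0]
force: [0.5, 0.6, 1.1]
gripper_width: 51.4
clock: 8.65
ee_pos: [453.1, -293.7, 31.1]
eef_rot: [0.98, -0.2, -0.0, -0.0]
force: [0.5, 0.0, -0.2]
gripper_width: -0.0
clock: 9.15
ee_pos: [453.5, -293.7, 151.6]
eef_rot: [0.98, -0.199, 0.001, -0.0]
force: [0.3, 0.4, -1.0]
gripper_width: 0.2
```

View pics/w4.png

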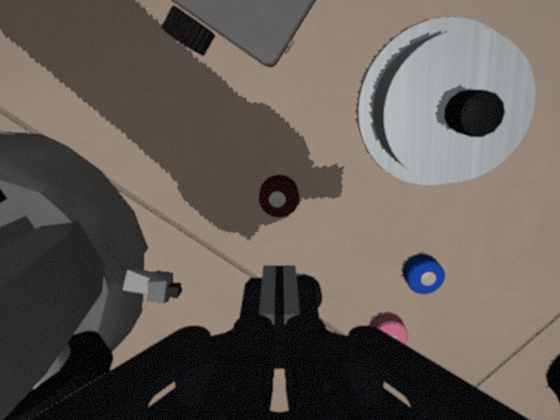

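View pics/s4.png

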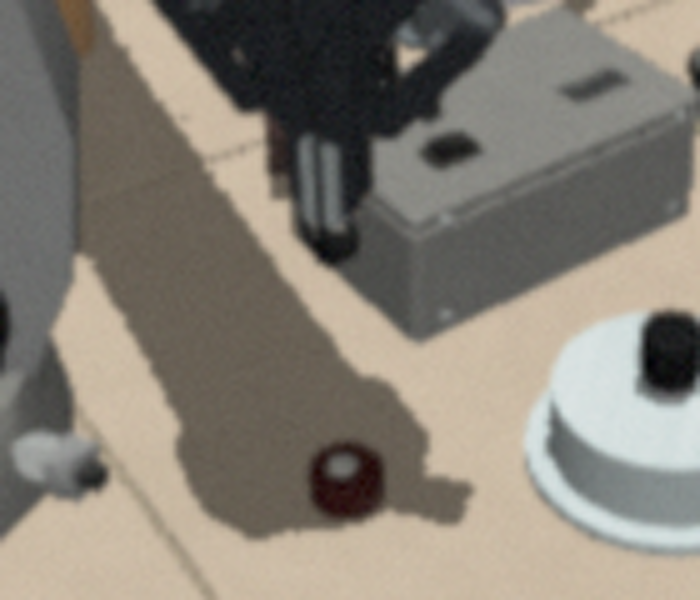

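The grip at 31 mm missed: the fingertips sit only about 14 mm below the TCP, so the first height was right. I'll regrip at z=20.

```bash
python3 -m jog '[[0,0,-30,0,0,0],[0,0,-60,0,0,0],[0,0,-90,0,0,0],[0,0,-90,0,0,0],[0,0,-115,0,0,0],[0,0,-131,0,0,0],[0,0,-131,0,0,0]]' 0.4 30;python3 -m jog '[[0,0,0,0,0,0],[0,0,0,0,0,0],[0,0,0,0,0,0],[0,0,0,0,0,0],[0,0,0,0,0,0]]' 1 30;  python3 -m jog '[[0,0,40,0,0,0],[0,0,90,0,0,0],[0,0,120,0,0,0],[0,0,120,0,0,0],[0,0,120,0,0,0]]'
python3 - <<'E'
from h import *
im=read_camera("side");cv2.imwrite("pics/s5.png",cv2.resize(im[200:320,190:330],None,fx=5,fy=5,interpolation=cv2.INTER_CUBIC))
E
```

```text
clock: 9.95
ee_pos: [451.7, -292.8, 18.9]
eef_rot: [0.98, -0.2, -0.002, -0.001]
force: [-0.1, 1.0, -0.3]
gripper_width: 51.4
clock: 10.45
ee_pos: [453.9, -294.5, 21.5]
eef_rot: [0.98, -0.2, 0.001, 0.0]
force: [-0.9, -0.0, 6.0]
gripper_width: 27.7
clock: 10.95
ee_pos: [453.5, -293.3, 140.4]
eef_rot: [0.98, -0.199, 0.0, -0.0]
force: [0.4, 0.5, -0.1]
gripper_width: 28.3
```

View pics/s5.png

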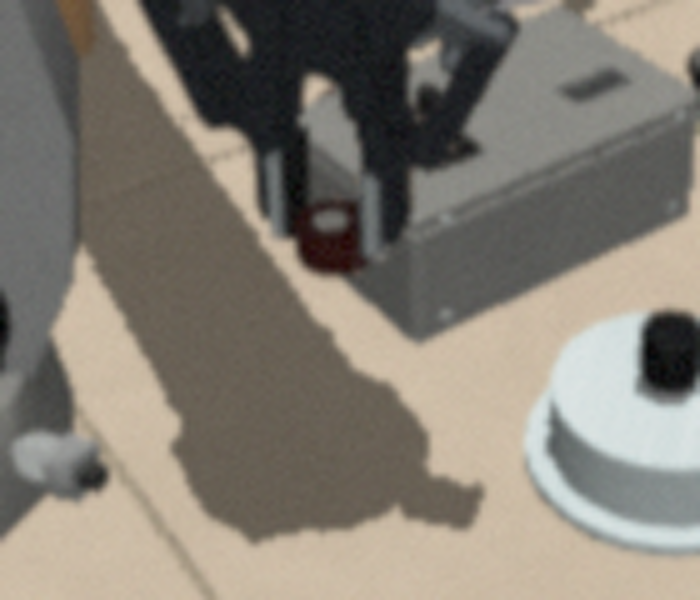

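```bash
python3 -m jog '[[6,20,50,0,0,0],[12,69,70,0,0,-1],[20,118,70,0,0,-2],[26,167,70,0,0,-2.84],[32,216,70,0,0,-2.84],[38,265,70,0,0,-2.84],[44,314,70,0,0,-2.84],[50,363,50,0,0,-2.84],[56,412,20,0,0,-2.84],[56,444,10,0,0,-2.84],[56,444,10,0,0,-2.84],[56,444,10,0,0,-2.84]]'
python3 - <<'E'
from h import *
i=camera_info("wrist");im=read_camera("wrist");cv2.imwrite("pics/w6.png",im);np.save("w6.npy",i,allow_pickle=True)
E
```

```text
clock: 12.2
ee_pos: [507.5, 151.3, 147.8]
eef_rot: [0.922, -0.387, -0.001, 0.002]
force: [-0.2, -1.1, 0.1]
gripper_width: 28.0
```

View pics/w6.png

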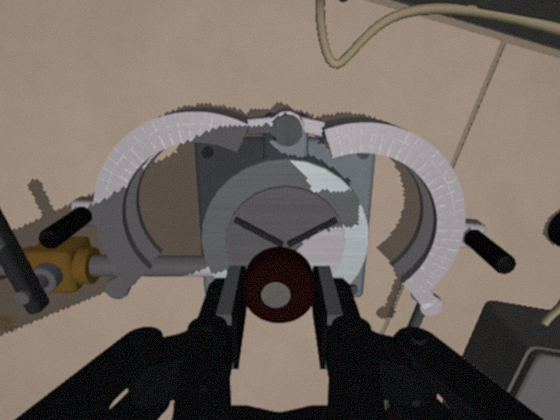

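Run:
```python
from h import *
i=np.load("w6.npy",allow_pickle=True).item()
for n,u,v,z in [("ribL",237,219,50),("ribR",336,220,50),("ctr",284,245,50),("deckL",226,228,46),("deckR",345,228,46),("hingetop",287,128,66),("flL",202,225,42),("flR",369,225,42),("decktop",285,186,46)]:
    print(n,np.round(ray("wrist",u,v,z,i),1))
```

```text
ribL [487.1 168.1  50. ]
ribR [530.9 122.6  50. ]
ctr [495.2 133.9  50. ]
deckL [475.9 168.3  46. ]
deckR [530.6 112.7  46. ]
hingetop [551.3 187.6  66. ]
flL [464.7 180.4  42. ]
flR [542.6 101.3  42. ]
decktop [523.3 160.9  46. ]
```

```bash
python3 -m jog '[[1,-1,-40,0,0,0],[1,-1,-70,0,0,0],[1,-1,-79,0,0,0],[1,-1,-82,0,0,0],[1,-1,-83,0,0,0],[1,-1,-83,0,0,0]]'; python3 -m jog '[[0,0,0,0,0,0],[0,0,0,0,0,0],[0,0,0,0,0,0],[0,0,30,0,0,0],[0,0,80,0,0,0],[0,0,120,0,0,0],[0,0,120,0,0,0],[0,0,120,0,0,0]]' 0.4;python3 - <<'E'
from h import *
i=camera_info("wrist");im=read_camera("wrist");cv2.imwrite("pics/w7.png",im);np.save("w7.npy",i,allow_pickle=True)
E
```

```text
clock: 12.85
ee_pos: [510.9, 148.5, 68.2]
eef_rot: [0.921, -0.389, 0.001, -0.0]
force: [-0.1, 0.4, -1.0]
gripper_width: 28.1
clock: 13.65
ee_pos: [510.7, 149.6, 188.1]
eef_rot: [0.921, -0.388, 0.001, -0.001]
force: [0.6, 0.9, -0.5]
gripper_width: 51.3
```

View pics/w7.png

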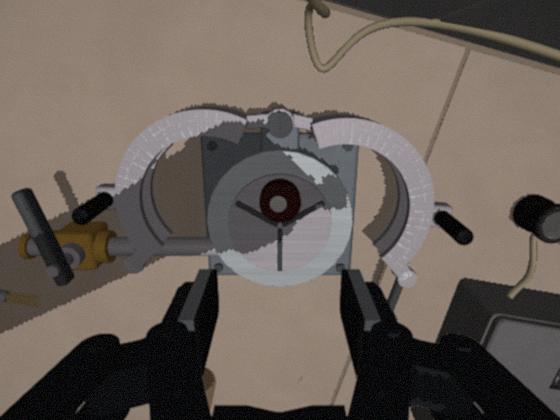

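The red disc sits between the ribs in bay 0, at (280,202). Next is the black one.

```bash
python3 -m jog '[[-7,-48,0,0,0,1],[-14,-97,0,0,0,2],[-21,-145,0,0,0,3],[-28,-194,0,0,0,4],[-35,-243,0,0,0,5],[-42,-292,0,0,0,6],[-49,-341,0,0,0,7],[-56,-390,0,0,0,7.5],[-63,-438,0,0,0,7.5],[-70,-487,-20,0,0,7.5],[-70,-527,-50,0,0,7.5],[-70,-527,-87,0,0,7.5]]';python3 -m jog '[[0,0,0,0,0,0],[0,0,0,0,0,0]]'
python3 - <<'E'
from h import *
i=camera_info("wrist");im=read_camera("wrist");cv2.imwrite("pics/w8.png",im)
print(get_state()["ee_pos"])
for lab,z in [("specimen_0_mid",16)]: find(lab,"wrist",z)
E
```

```text
clock: 14.9
ee_pos: [437.6, -385.4, 100.0]
eef_rot: [0.993, 0.12, 0.0, 0.003]
force: [0.5, 0.1, 0.5]
gripper_width: 51.1
clock: 15.1
ee_pos: [438.8, -376.3, 98.3]
eef_rot: [0.992, 0.124, -0.002, -0.002]
force: [-0.5, 0.3, 1.3]
gripper_width: 51.4
[ 440.18596688 -376.85895424   99.94586919]
specimen_0_mid wrist p0.85 rect [276. 225.  47.  49.] cen [276.9 226.3] w [ 441. -380.   16.]
specimen_0_mid wrist p0.58 rect [328. 326.  40.  48.] cen [326.  327.2] w [ 490. -442.   16.]
```

View pics/w8.png

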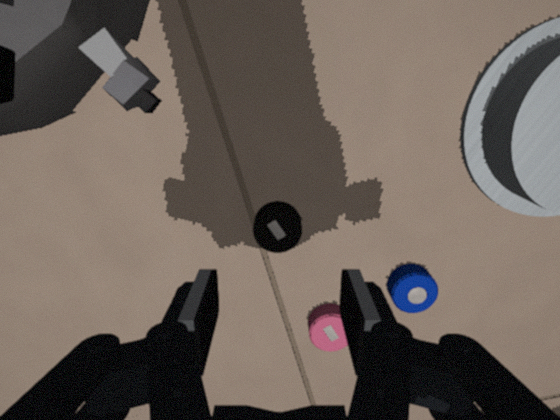

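Black with a bar inset is at (277,226), with pink at (328,328) clear of the fingers. I'll grip the black one.

```bash
python3 -m jog '[[0,-1,-40,0,0,0],[0,-1,-65,0,0,0],[0,-1,-80,0,0,0],[0,-1,-80,0,0,0]]'; python3 -m jog '[[0,0,0,0,0,0],[0,0,0,0,0,0],[0,0,0,0,0,0],[0,0,0,0,0,0],[0,0,0,0,0,0]]' 1 30;  python3 -m jog '[[0,0,40,0,0,0],[0,0,90,0,0,0],[0,0,130,0,0,0],[0,0,180,0,0,0],[0,0,190,0,0,0],[0,0,190,0,0,0]]'
python3 - <<'E'
from h import *
i=camera_info("wrist");im=read_camera("wrist");cv2.imwrite("pics/w9.png",im)
E
```

```text
clock: 15.6
ee_pos: [440.5, -377.1, 19.6]
eef_rot: [0.992, 0.125, -0.0, -0.001]
force: [0.4, 0.4, -0.1]
gripper_width: 51.4
clock: 16.1
ee_pos: [441.5, -379.8, 22.2]
eef_rot: [0.992, 0.124, 0.001, 0.001]
force: [-0.9, 1.1, 7.3]
gripper_width: 28.5
clock: 16.7
ee_pos: [441.3, -380.1, 212.9]
eef_rot: [0.992, 0.124, 0.002, 0.002]
force: [0.3, -0.2, -0.7]
gripper_width: 28.2
```

View pics/w9.png

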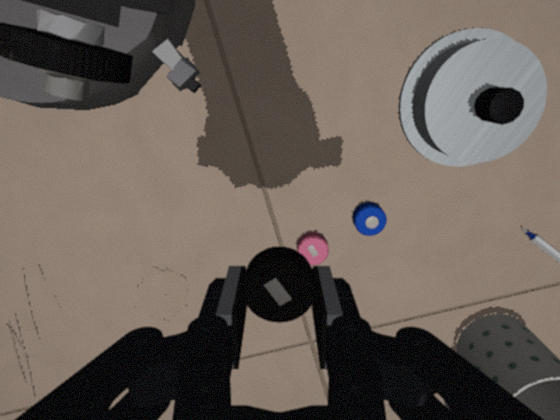

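```bash
python3 -m jog '[[6,49,0,0,0,0],[12,98,0,0,0,0],[18,147,0,0,0,0],[24,196,0,0,0,0],[30,245,0,0,0,0],[36,294,0,0,0,0],[42,343,0,0,0,0],[48,392,0,0,0,0],[54,441,-20,0,0,0],[59.5,490,-50,0,0,0],[59.5,490,-60,0,0,0],[59.5,490,-60,0,0,0]]';python3 -m jog '[[0,0,0,0,0,0]]'
python3 - <<'E'
from h import *
i=camera_info("wrist");im=read_camera("wrist");cv2.imwrite("pics/w10.png",im);np.save("w10.npy",i,allow_pickle=True)
print(get_state()["ee_pos"])
E
```

```text
clock: 17.95
ee_pos: [495.8, 113.5, 145.9]
eef_rot: [0.992, 0.127, -0.004, 0.002]
force: [0.2, 0.4, 0.1]
gripper_width: 28.2
clock: 18.05
ee_pos: [498.3, 109.6, 149.0]
eef_rot: [0.992, 0.124, -0.002, 0.001]
force: [0.5, -1.2, -0.5]
gripper_width: 28.5
[499.10779978 109.05150525 149.92312867]
```

View pics/w10.png

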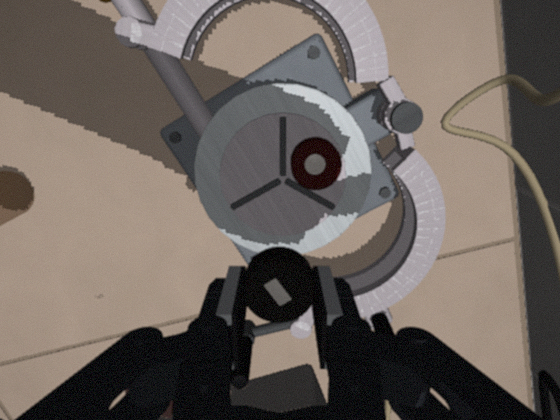

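Run:
```python
from h import *
i=np.load("w10.npy",allow_pickle=True).item()
for n,u,v,z in [("ctr",282,178,50),("rib top",282,117,50),("ribL",233,207,50),("ribR",333,207,50),("red",315,163,62)]:
    print(n,np.round(ray("wrist",u,v,z,i),1))
```

```text
ctr [494.  133.3  50. ]
rib top [484.8 169.   50. ]
ribL [468.5 107.2  50. ]
ribR [530.  122.9  50. ]
red [509.4 149.6  62. ]
```

Red is at the intended spot and the deck centre is confirmed at (494,133). I'll place black at (499.5,110.8).

```bash
python3 -m jog '[[0,0,-40,0,0,0],[0,0,-70,0,0,0],[0,0,-79,0,0,0],[0,0,-82,0,0,0],[0,0,-83,0,0,0],[0,0,-83,0,0,0]]'; python3 -m jog '[[0,0,0,0,0,0],[0,0,0,0,0,0],[0,0,0,0,0,0],[0,0,30,0,0,0],[0,0,80,0,0,0],[0,0,120,0,0,0],[0,0,120,0,0,0],[0,0,120,0,0,0]]' 0.4;python3 - <<'E'
from h import *
i=camera_info("wrist");im=read_camera("wrist");cv2.imwrite("pics/w11.png",im);np.save("w11.npy",i,allow_pickle=True)
E
```

```text
clock: 18.7
ee_pos: [501.1, 111.1, 68.7]
eef_rot: [0.992, 0.124, 0.001, -0.0]
force: [0.5, 0.3, 0.3]
gripper_width: 28.1
clock: 19.5
ee_pos: [500.2, 111.8, 188.2]
eef_rot: [0.992, 0.124, 0.001, -0.001]
force: [-0.8, 0.2, -0.5]
gripper_width: 51.0
```

View pics/w11.png

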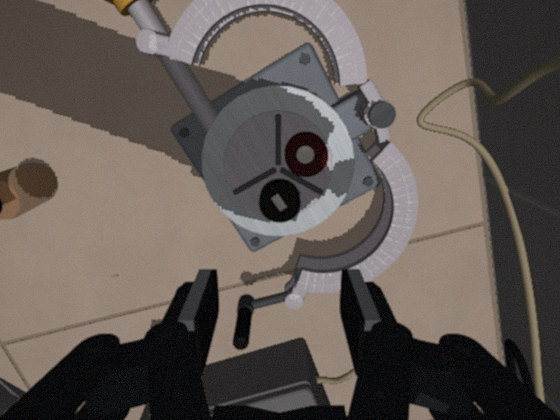

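Black is in bay 2 at (279,201) and red is in bay 0. I'll take one more check for a third specimen.

Run:
```python
from h import *
for c in ["scene","side"]:
    im=read_camera(c);cv2.imwrite(f"pics/{c}12.png",im)
    find("specimen_2_mid",c,9);find("specimen_0_mid",c,9);find("lid_knob",c,64)
```

```text
specimen_2_mid scene p0.73 rect [330. 192.  36.  32.] cen [330.6 193.7] w [ 601. -304.    9.]
specimen_0_mid scene p0.47 rect [209. 234.  12.  15.] cen [209.  234.2] w [569.  86.   9.]
lid_knob scene p0.91 rect [330. 193.  35.  34.] cen [330.8 194.1] w [ 512. -239.   64.]
specimen_0_mid side p0.82 rect [284. 358.  19.  18.] cen [282.9 358.4] w [ 492. -446.    9.]
specimen_0_mid side p0.47 rect [274. 182.  11.   8.] cen [274.1 180.8] w [505. 199.   9.]
lid_knob side p0.69 rect [322. 288.  62.  47.] cen [322.6 286.8] w [ 571. -339.   64.]
```

View pics/scene12.png

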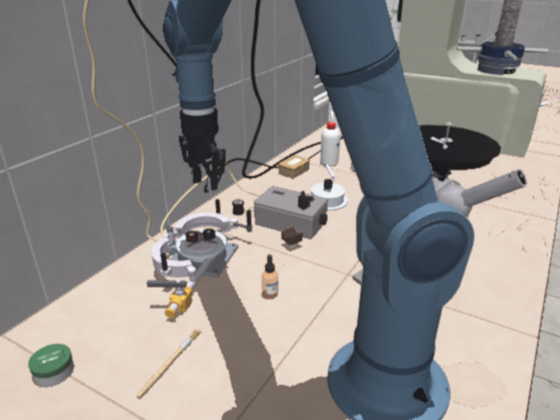

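View pics/side12.png

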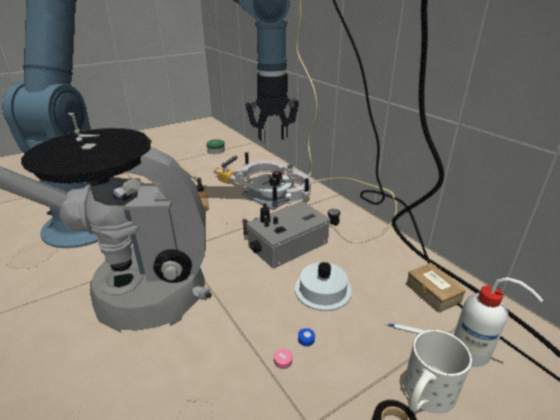

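No third specimen shows in any of the three views: the only discs left are pink and blue. Both specimens present are loaded, so next is the lid.

```bash
python3 -m jog '[[10,-49,0,0,0,0],[20,-98,0,0,0,0],[30,-147,0,0,0,0],[41,-196,0,0,0,0],[51,-245,0,0,0,0],[62,-294,0,0,0,0],[72,-343,0,0,0,0],[82,-390,0,0,0,0],[82,-390,0,0,0,0],[82,-390,0,0,0,0],[82,-390,0,0,0,0]]' 0.35
python3 - <<'E'
from h import *
i=camera_info("wrist");im=read_camera("wrist");cv2.imwrite("pics/w13.png",im);np.save("w13.npy",i,allow_pickle=True)
print(get_state()["ee_pos"])
im=im.astype(int)
g=(im.max(2)<45).astype(np.uint8);g[250:]=0
n,l,st,ce=cv2.connectedComponentsWithStats(g)
for k in range(1,n):
    if st[k,4]>200: print(st[k],ce[k])
E
```

```text
clock: 21.05
ee_pos: [581.9, -277.1, 186.5]
eef_rot: [0.992, 0.125, -0.0, -0.001]
force: [-0.2, 0.8, 0.4]
gripper_width: 55.4
[ 582.26923945 -276.16379504  186.51447593]
[104   0  22  20 256] [115.2890625   8.65625  ]
[173   0  40  14 291] [187.97938144   4.24054983]
[ 163    0  198   69 1779] [261.87015177  32.85216414]
[ 262  182   36   40 1123] [279.14425646 201.81300089]
[ 472  212   88   38 1214] [503.66474465 227.42257002]
```

View pics/w13.png

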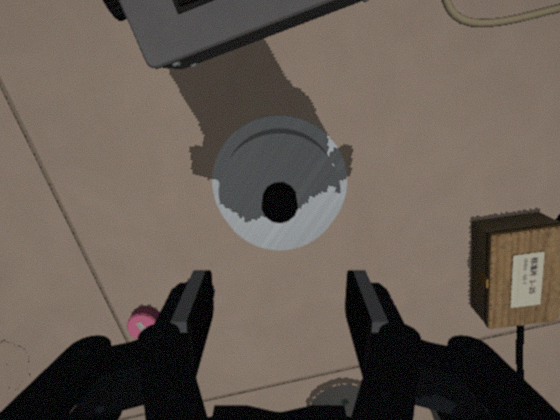

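Run:
```python
from h import *
i=np.load("w13.npy",allow_pickle=True).item()
print(ray("wrist",279.1,201.8,54,i),ray("wrist",279,210,66,i),"flange",ray("wrist",279.5,183,3,i))
```

```text
[ 582.59305138 -279.05918299   54.        ] [ 583.04456606 -281.10786454   66.        ] flange [ 582.87481708 -278.74864667    3.        ]
```

The knob is at (279,202), i.e. (582.7,-279). I'll grip it.

```bash
python3 -m jog '[[1,0,-50,0,0,0],[1,0,-95,0,0,0],[1,0,-120,0,0,0],[1,0,-131,0,0,0],[1,0,-131,0,0,0]]'; python3 -m jog '[[0,0,0,0,0,0],[0,0,0,0,0,0],[0,0,0,0,0,0],[0,0,0,0,0,0],[0,0,0,0,0,0]]' 1 90;  python3 -m jog '[[0,0,10,0,0,0],[0,0,40,0,0,0],[0,0,80,0,0,0],[0,0,120,0,0,0],[0,0,150,0,0,0],[0,0,160,0,0,0],[0,0,160,0,0,0]]'
python3 - <<'E'
from h import *
im=read_camera("side");cv2.imwrite("pics/s14.png",im[100:350,200:500])
im=read_camera("wrist");cv2.imwrite("pics/w14.png",im)
E
```

```text
clock: 21.6
ee_pos: [582.4, -276.0, 54.7]
eef_rot: [0.992, 0.126, -0.001, -0.001]
force: [0.4, -0.5, -0.2]
gripper_width: 55.5
clock: 22.1
ee_pos: [584.0, -279.6, 59.0]
eef_rot: [0.992, 0.124, 0.002, 0.0]
force: [-1.6, 1.9, 6.5]
gripper_width: 23.0
clock: 22.8
ee_pos: [583.2, -279.3, 217.8]
eef_rot: [0.992, 0.124, 0.001, 0.001]
force: [0.1, 0.2, -2.7]
gripper_width: 22.6
```

View pics/s14.png

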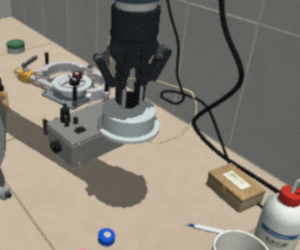

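View pics/w14.png

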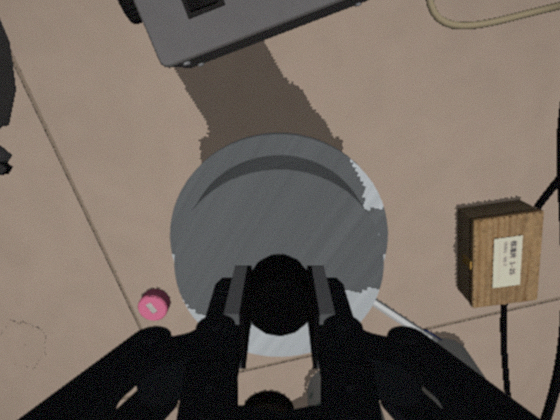

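```bash
python3 -m jog '[[-8,40,10,0,0,0],[-18,85,10,0,0,0],[-28,130,10,0,0,0],[-38,175,10,0,0,0],[-48,220,10,0,0,0],[-58,265,10,0,0,0],[-67,310,0,0,0,0],[-76,352,0,0,0,0],[-84,390,0,0,0,0],[-88.5,412,0,0,0,0],[-88.5,412,0,0,0,0],[-88.5,412,0,0,0,0]]'
python3 - <<'E'
from h import *
print(get_state()["ee_pos"])
im=read_camera("wrist");cv2.imwrite("pics/w15.png",im)
for c in("scene","side"):
  im=read_camera(c);cv2.imwrite(f"pics/{c}15.png",cv2.resize(im[100:310,120:380],None,fx=2.5,fy=2.5,interpolation=cv2.INTER_CUBIC))
E
```

```text
clock: 24.1
ee_pos: [492.7, 133.2, 214.7]
eef_rot: [0.992, 0.125, -0.001, 0.001]
force: [0.1, -1.1, -3.0]
gripper_width: 23.0
[492.70501446 133.23967806 214.65772807]
```

View pics/w15.png

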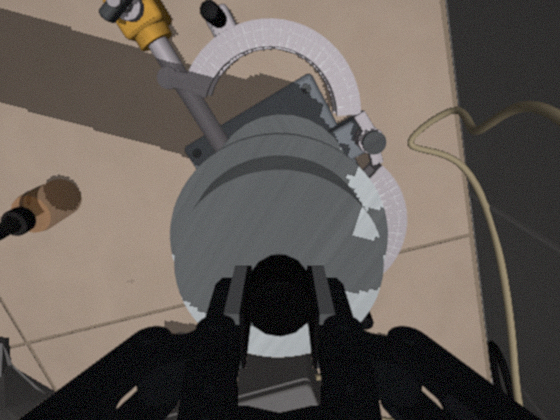

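View pics/side15.png

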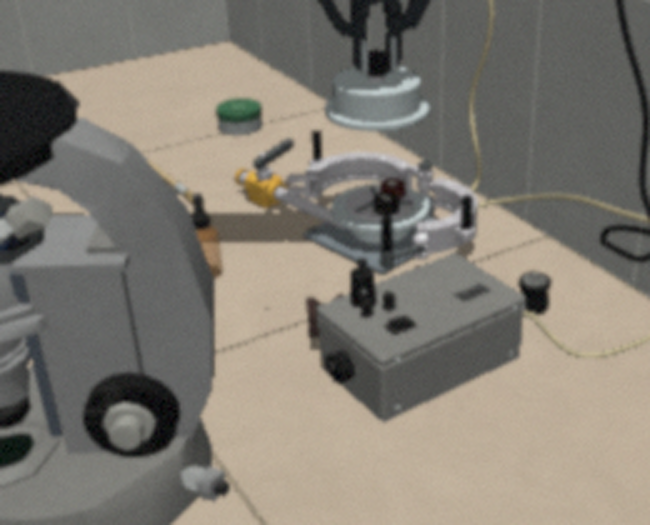

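View pics/scene15.png

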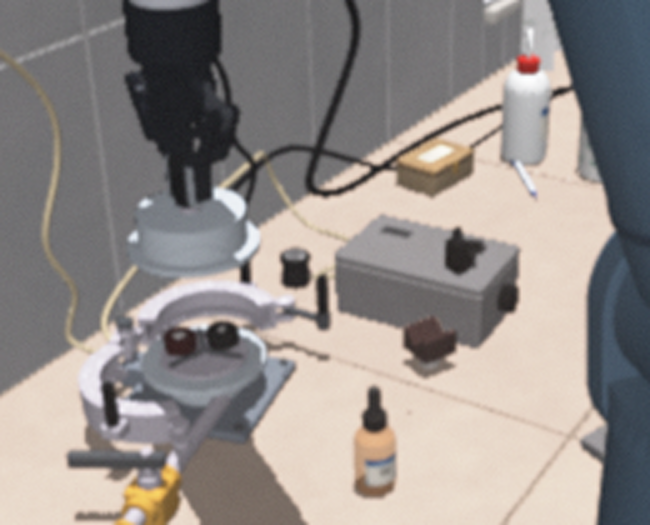

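```bash
python3 -m jog '[[0,0,-40,0,0,0],[0,0,-75,0,0,0],[0,0,-90,0,0,0],[0,0,-98,0,0,0],[0,0,-98,0,0,0]]'; python3 -m jog '[[0,0,-5,0,0,0],[0,0,-10,0,0,0],[0,0,-15,0,0,0],[0,0,-18,0,0,0],[0,0,-18,0,0,0],[0,0,-18,0,0,0]]'
python3 - <<'E'
from h import *
for c in("scene","side"):
  im=read_camera(c);cv2.imwrite(f"pics/{c}16.png",cv2.resize(im[120:310,130:330],None,fx=3,fy=3,interpolation=cv2.INTER_CUBIC))
E
```

```text
clock: 24.75
ee_pos: [494.4, 132.3, 118.1]
eef_rot: [0.992, 0.123, -0.0, 0.0]
force: [0.1, 0.4, -1.7]
gripper_width: 23.2
clock: 25.35
ee_pos: [494.3, 133.7, 100.9]
eef_rot: [0.992, 0.124, -0.0, -0.001]
force: [-3.0, 1.0, 5.5]
gripper_width: 23.4
```

View pics/side16.png

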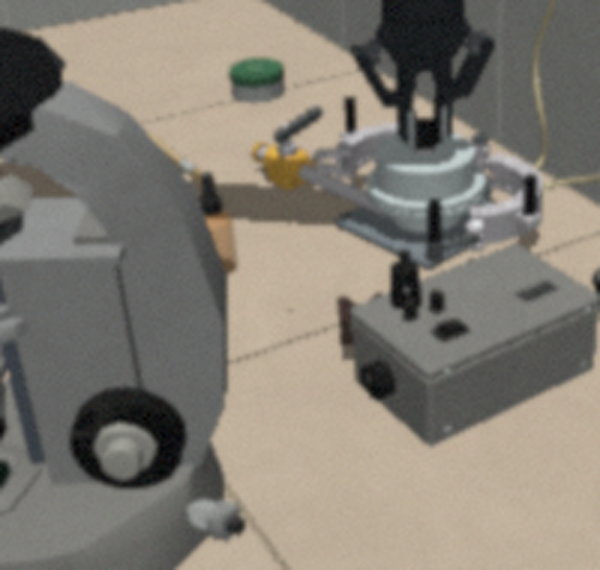

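View pics/scene16.png

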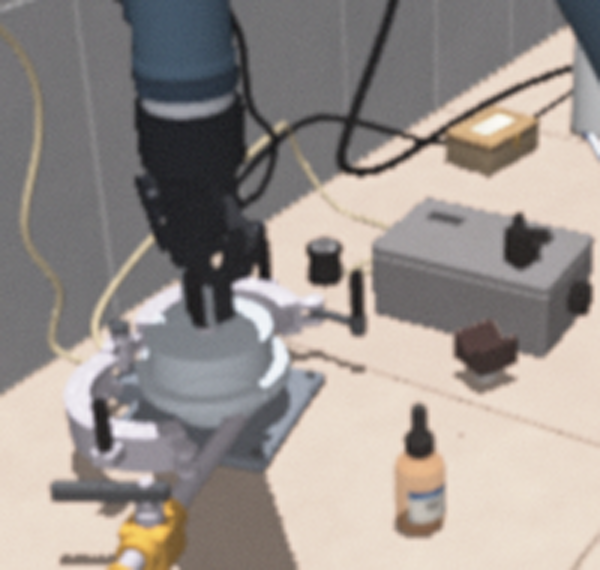

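```bash
python3 -m jog '[[0,0,1,0,0,0],[0,0,1,0,0,0],[0,0,1,0,0,0],[0,0,1,0,0,0],[0,0,30,0,0,0],[0,0,80,0,0,0],[0,0,130,0,0,0],[0,0,150,0,0,0],[0,0,150,0,0,0],[0,0,150,0,0,0]]' 0.35 30
python3 - <<'E'
from h import *
i=camera_info("wrist");im=read_camera("wrist");cv2.imwrite("pics/w17.png",im);np.save("w17.npy",i,allow_pickle=True);print(get_state()["ee_pos"])
im=read_camera("side");cv2.imwrite("pics/side17.png",cv2.resize(im[120:220,200:340],None,fx=5,fy=5,interpolation=cv2.INTER_CUBIC))
E
```

```text
clock: 26.45
ee_pos: [493.9, 133.6, 250.0]
eef_rot: [0.992, 0.124, -0.0, -0.001]
force: [0.2, 0.3, 0.9]
gripper_width: 55.4
[493.18185726 133.35000577 249.1621426 ]
```

View pics/w17.png

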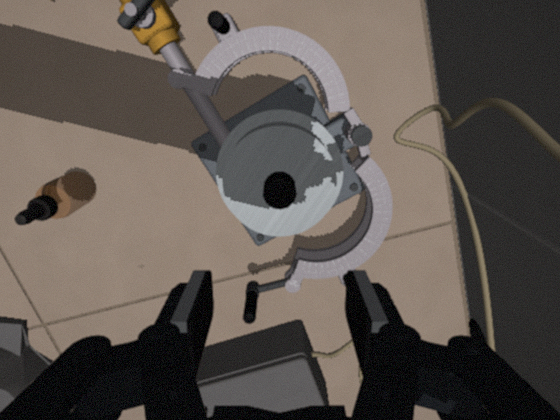

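View pics/side17.png

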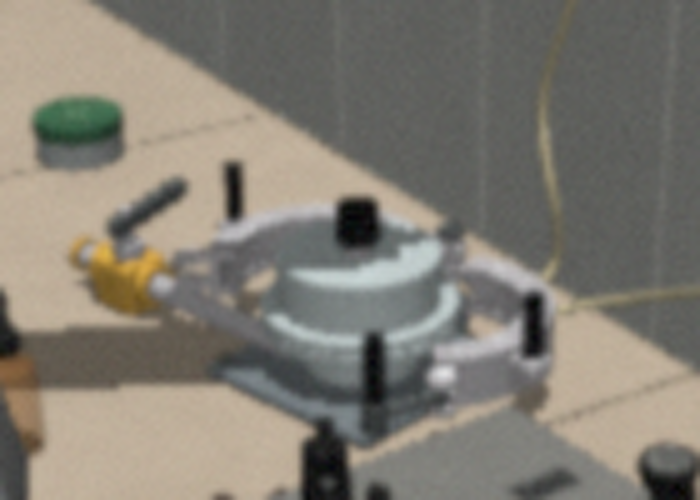

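The lid looks seated and level. The wall may be close to the right-hand post, so I'll measure it before going there.

Run:
```python
from h import *
i=np.load("w17.npy",allow_pickle=True).item()
for u,v in [(425,0),(437,120),(450,225),(467,350)]: print(np.round(ray("wrist",u,v,0,i)))
for n,u,v,z in [("knobtop",280,190,108),("Rpost?",347,279,90),("Lpost",216,20,90),("latch",249,318,90),("hinge",361,136,66)]: print(n,np.round(ray("wrist",u,v,z,i)))
i=np.load("w1.npy",allow_pickle=True).item()
for u,v in [(555,65),(430,215),(325,322),(255,395)]: print("w1",np.round(ray("wrist",u,v,0,i)))
```

```text
[583. 309.   0.]
[633. 214.   0.]
[689. 114.   0.]
[772. -33.   0.]
knobtop [494. 138. 108.]
Rpost? [571.  69.  90.]
Lpost [422. 240.  90.]
latch [498.  10.  90.]
hinge [550. 187.  66.]
w1 [445. 526.  -0.]
w1 [578. 328.  -0.]
w1 [687. 128.   0.]
w1 [777. -33.   0.]
```

```bash
python3 -m jog '[[30,-27,0,0,0,-1],[60,-54,-30,0,0,-2],[92.5,-81.5,-60,0,0,-2.16],[92.5,-81.5,-100,0,0,-2.16],[92.5,-81.5,-120,0,0,-2.16],[92.5,-81.5,-120,0,0,-2.16]]' 0.35
python3 - <<'E'
from h import *
i=camera_info("wrist");im=read_camera("wrist");cv2.imwrite("pics/w18.png",im);np.save("w18.npy",i,allow_pickle=True);print(get_state()["ee_pos"])
E
```

```text
clock: 27.15
ee_pos: [582.4, 50.5, 124.5]
eef_rot: [1.0, -0.027, -0.006, 0.001]
force: [-0.5, -0.1, -0.2]
gripper_width: 55.4
[584.2072639   50.89139828 127.07124064]
```

View pics/w18.png

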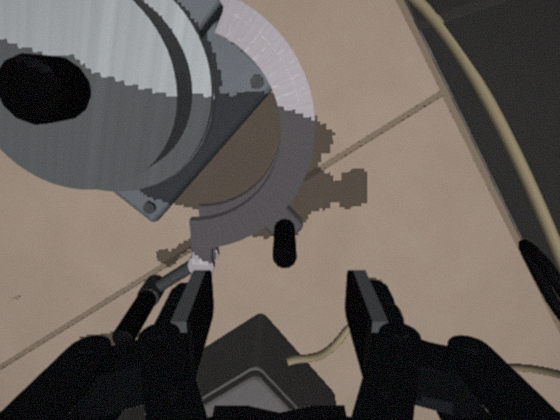

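```bash
python3 - <<'E'
from h import *
i=np.load("w18.npy",allow_pickle=True).item()
print(ray("wrist",285,257,90,i),ray("wrist",285,232,60,i))
E
python3 -m jog '[[0,0,-25,0,0,0],[0,0,-48,0,0,0],[0,0,-48,0,0,0]]'; python3 -m jog '[[0,0,0,0,0,0],[0,0,0,0,0,0],[0,0,0,0,0,0],[0,0,0,0,0,0],[0,0,0,0,0,0]]' 1 30
```

```text
[585.22800857  52.39432029  90.        ] [585.36066249  52.60268837  60.        ]
clock: 27.5
ee_pos: [584.8, 52.5, 80.6]
eef_rot: [1.0, -0.026, -0.002, 0.0]
force: [-0.5, 0.6, -0.3]
gripper_width: 55.6
clock: 28.0
ee_pos: [587.7, 52.1, 83.9]
eef_rot: [1.0, -0.026, 0.001, -0.001]
force: [-1.4, 0.6, 6.3]
gripper_width: 10.6
```

```bash
python3 -m jog '[[-9,-2,0,0,0,0],[-18,-3.5,0,0,0,0],[-28,-4.3,0,0,0,0],[-37.6,-4.5,0,0,0,0],[-47,-4,0,0,0,0],[-57,-2.8,0,0,0,0],[-65,-1,0,0,0,0],[-73.7,0.9,0,0,0,0],[-80,3,0,0,0,0],[-85.7,4.9,0,0,0,0],[-88,5.8,0,0,0,0],[-88,5.8,0,0,0,0]]'; python3 -m jog '[[0,0,0,0,0,0],[0,0,0,0,0,0]]';python3 - <<'E'
from h import *
im=read_camera("side");cv2.imwrite("pics/side19.png",cv2.resize(im[120:220,200:340],None,fx=5,fy=5,interpolation=cv2.INTER_CUBIC))
im=read_camera("wrist");cv2.imwrite("pics/w19.png",im)
E
```

```text
clock: 29.2
ee_pos: [499.7, 53.6, 83.7]
eef_rot: [1.0, -0.028, 0.002, 0.002]
force: [1.7, -4.9, 7.3]
gripper_width: 10.6
clock: 29.4
ee_pos: [499.7, 53.6, 83.7]
eef_rot: [1.0, -0.028, 0.002, 0.002]
force: [1.1, -4.7, 8.3]
gripper_width: 10.2
```

View pics/side19.png

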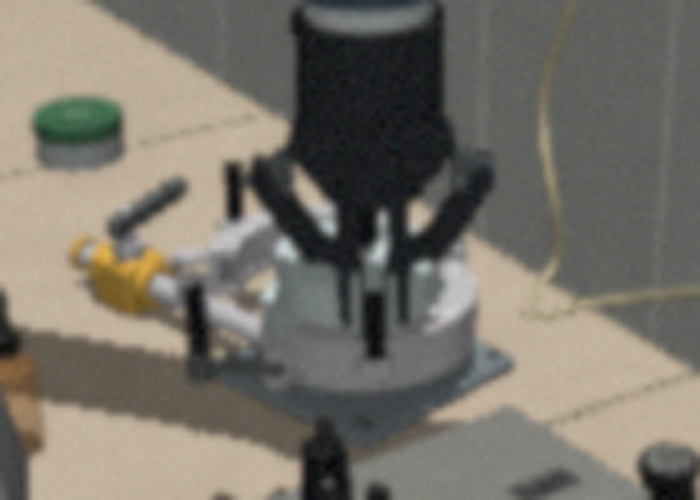

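View pics/w19.png

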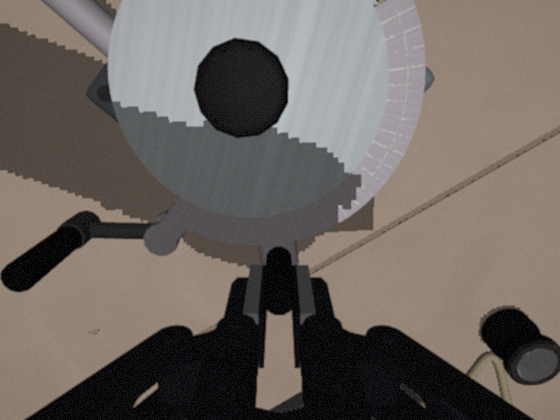

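```bash
python3 -m jog '[[-2,0.7,0,0,0,0],[-4,1.5,0,0,0,0],[-7,2.5,0,0,0,0],[-7,2.5,0,0,0,0],[-7,2.5,0,0,0,0]]'
```

```text
clock: 30.0
ee_pos: [499.3, 53.7, 83.9]
eef_rot: [1.0, -0.028, 0.011, 0.005]
force: [18.2, -9.5, -13.5]
gripper_width: 10.8
```

```bash
python3 -m jog '[[4,-2,0,0,0,0],[7,-4,0,0,0,0],[7,-4,0,0,0,0]]'; python3 -m jog '[[0,0,0,0,0,0],[0,0,0,0,0,0],[0,0,0,0,0,0],[0,0,40,0,0,0],[0,0,80,0,0,0],[0,0,90,0,0,0]]' 0.35
python3 - <<'E'
from h import *
i=camera_info("wrist");im=read_camera("wrist");cv2.imwrite("pics/w20.png",im);np.save("w20.npy",i,allow_pickle=True);print(get_state()["ee_pos"])
E
```

```text
clock: 30.3
ee_pos: [499.8, 53.5, 83.6]
eef_rot: [1.0, -0.027, 0.001, 0.001]
force: [0.0, -2.9, 10.2]
gripper_width: 10.8
clock: 30.9
ee_pos: [500.5, 56.0, 175.1]
eef_rot: [1.0, -0.026, 0.002, -0.001]
force: [0.7, 1.0, 0.3]
gripper_width: 55.5
[500.47682605  56.35727367 174.99513872]
```

View pics/w20.png

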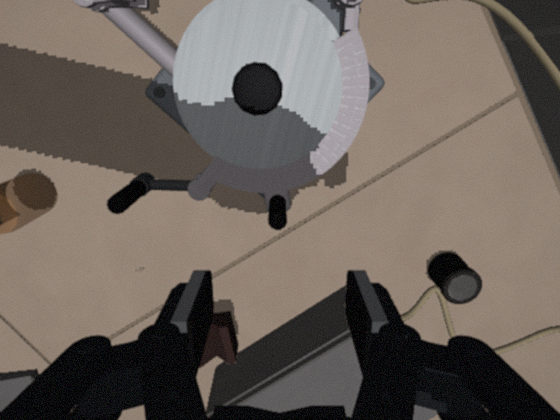

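```bash
python3 -m jog '[[-10,20,0,0,0,1],[-20,40,0,0,0,2],[-28,60,0,0,0,3],[-36,80,0,0,0,4],[-44,100,0,0,0,5],[-52,120,0,0,0,6],[-60,140,0,0,0,7],[-68,160,0,0,0,8],[-76.5,185,0,0,0,9],[-76.5,185,-10,0,0,10],[-76.5,185,-20,0,0,11.4],[-76.5,185,-20,0,0,11.4]]'; python3 -m jog '[[0,0,0,0,0,0],[0,0,0,0,0,0]]'
python3 - <<'E'
from h import *
j=np.load("w20.npy",allow_pickle=True).item();print("R",ray("wrist",278,226,90,j))
i=camera_info("wrist");im=read_camera("wrist");cv2.imwrite("pics/w21.png",im);np.save("w21.npy",i,allow_pickle=True);print(get_state()["ee_pos"])
E
```

```text
clock: 32.15
ee_pos: [419.2, 240.3, 149.4]
eef_rot: [0.716, 0.698, -0.003, -0.0]
force: [-0.2, -0.3, 0.7]
gripper_width: 55.4
clock: 32.35
ee_pos: [421.3, 240.7, 151.3]
eef_rot: [0.719, 0.696, -0.001, -0.0]
force: [0.4, 0.7, -0.8]
gripper_width: 55.6
R [500.47728795  53.97227637  90.        ]
[421.58529868 240.77060539 151.65130117]
```

View pics/w21.png

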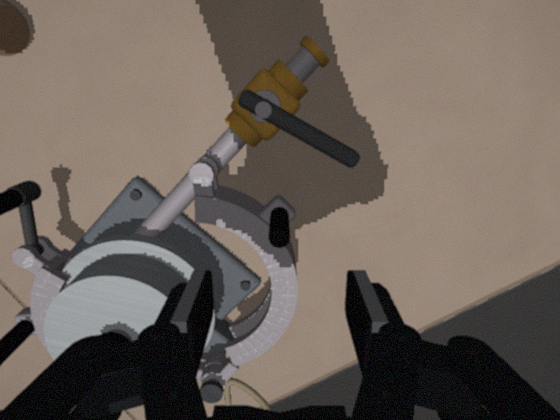

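```bash
python3 - <<'E'
from h import *
j=np.load("w21.npy",allow_pickle=True).item();print("L",ray("wrist",280,238,90,j))
p=ray("wrist",264,104,63,j);t=ray("wrist",354,158,63,j);print(p,t,np.degrees(np.arctan2(*(t-p)[1::-1])),np.linalg.norm(t-p))
E
python3 -m jog '[[0,0,-40,0,0,0],[0,0,-70,0,0,0],[0,0,-70,0,0,0]]'; python3 -m jog '[[0,0,0,0,0,0],[0,0,0,0,0,0],[0,0,0,0,0,0],[0,0,0,0,0,0],[0,0,0,0,0,0]]' 1 30
```

```text
L [420.56066241 240.71530719  90.        ]
[351.44322382 234.06953732  63.        ] [383.33315924 284.83157073  63.        ] 57.861969446107665 59.947910865002136
clock: 32.7
ee_pos: [418.9, 239.1, 79.0]
eef_rot: [0.718, 0.696, -0.004, -0.0]
force: [-1.2, -0.4, 0.3]
gripper_width: 55.7
clock: 33.2
ee_pos: [423.6, 241.8, 83.9]
eef_rot: [0.718, 0.696, 0.002, -0.0]
force: [-0.2, -1.1, 6.9]
gripper_width: 10.5
```

```bash
python3 -m jog '[[-3.5,-9,0,0,0,0],[-6.3,-17.4,0,0,0,0],[-8.5,-27,0,0,0,0],[-10.1,-36.5,0,0,0,0],[-11,-46,0,0,0,0],[-11.1,-56,0,0,0,0],[-10.7,-66,0,0,0,0],[-9.4,-75.3,0,0,0,0],[-8,-83,0,0,0,0],[-6.3,-89.6,0,0,0,0],[-5,-95,0,0,0,0],[-4,-98,0,0,0,0]]'; python3 -m jog '[[0.5,-2,0,0,0,0],[1.5,-5,0,0,0,0],[2.5,-8,0,0,0,0],[2.5,-8,0,0,0,0],[2.5,-8,0,0,0,0]]';python3 -m jog '[[0,-2,0,0,0,0],[0.5,-4,0,0,0,0],[0.5,-4,0,0,0,0]]';python3 - <<'E'
from h import *
im=read_camera("scene");cv2.imwrite("pics/scene22.png",cv2.resize(im[150:310,130:290],None,fx=4,fy=4,interpolation=cv2.INTER_CUBIC)[:600])
im=read_camera("wrist");cv2.imwrite("pics/w22.png",im)
E
```

```text
clock: 34.4
ee_pos: [417.2, 143.1, 83.3]
eef_rot: [0.718, 0.696, -0.0, -0.002]
force: [-4.8, 1.2, 14.1]
gripper_width: 10.5
clock: 34.9
ee_pos: [417.9, 140.3, 83.3]
eef_rot: [0.717, 0.697, 0.0, -0.005]
force: [-8.0, 10.0, 14.9]
gripper_width: 10.5
clock: 35.2
ee_pos: [417.9, 140.1, 83.3]
eef_rot: [0.717, 0.698, 0.002, -0.007]
force: [-8.9, 16.6, 12.1]
gripper_width: 11.0
```

View pics/scene22.png

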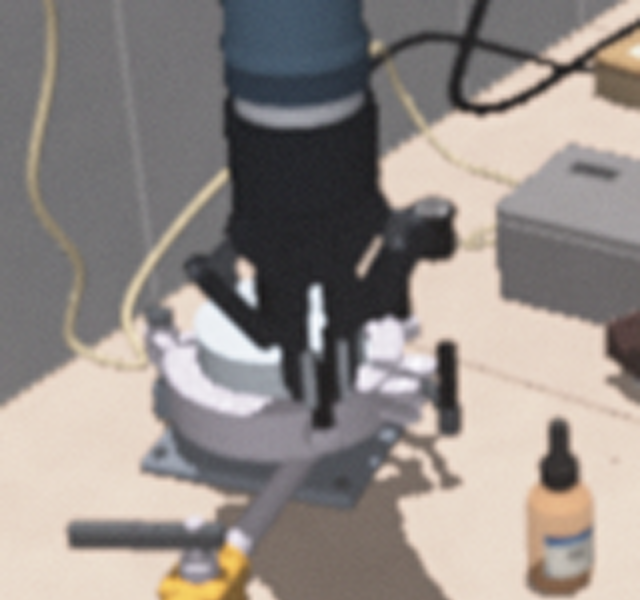

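View pics/w22.png

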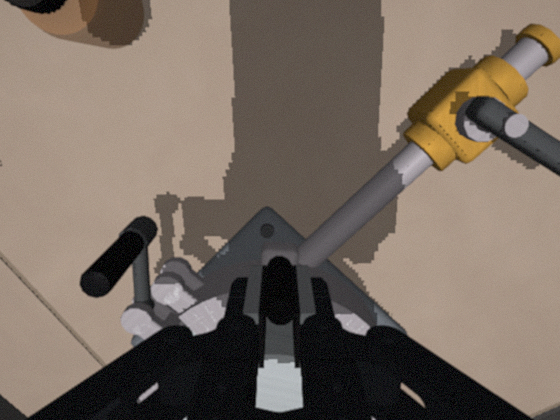

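Both rings are at their stops: pushing harder moved them less than 0.5 mm, and both posts are at the predicted closed positions. I'll release and look at the latch.

```bash
python3 -m jog '[[-1,4,0,0,0,0],[-2,8,0,0,0,0],[-2,8,0,0,0,0]]'; python3 -m jog '[[0,0,0,0,0,0],[0,0,0,0,0,0],[0,0,0,0,0,0],[0,0,40,0,0,0],[0,0,80,0,0,0],[0,0,90,0,0,0],[0,0,90,0,0,0]]' 0.5
python3 - <<'E'
from h import *
i=camera_info("wrist");im=read_camera("wrist");cv2.imwrite("pics/w23.png",im);np.save("w23.npy",i,allow_pickle=True);print(get_state()["ee_pos"])
E
```

```text
clock: 35.6
ee_pos: [417.8, 140.6, 83.3]
eef_rot: [0.718, 0.696, -0.0, -0.002]
force: [-6.2, 3.1, 13.7]
gripper_width: 10.4
clock: 36.3
ee_pos: [420.4, 139.6, 173.8]
eef_rot: [0.718, 0.696, 0.002, -0.0]
force: [-0.3, -0.9, 0.3]
gripper_width: 42.9
[419.26199263 139.24573632 172.51019259]
```

View pics/w23.png

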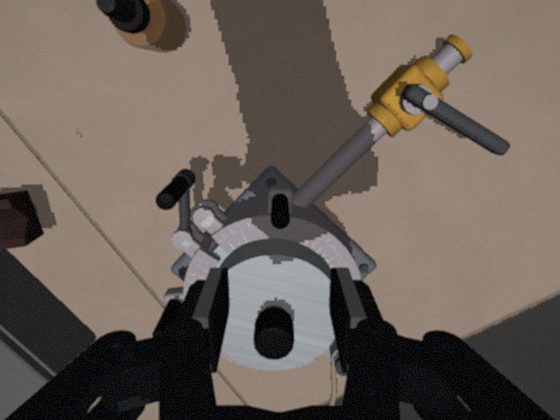

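Run:
```python
from h import *
j=np.load("w23.npy",allow_pickle=True).item()
print("latch",ray("wrist",168,199,90,j),"L",ray("wrist",280,222,90,j),"pin",ray("wrist",183,240,60,j))
```

```text
latch [402.7977278  74.8844668  90.       ] L [419.46450278 140.15627816  90.        ] pin [442.42843392  72.11965422  60.        ]
```

```bash
python3 -m jog '[[-8,-32,0,0,0,-1],[-16,-64.5,0,0,0,-2],[-16,-64.5,-20,0,0,-3.06],[-16,-64.5,-50,0,0,-3.06],[-16,-64.5,-80,0,0,-3.06],[-16,-64.5,-90,0,0,-3.06],[-16,-64.5,-90,0,0,-3.06]]'; python3 -m jog '[[0,0,0,0,0,0],[0,0,0,0,0,0],[0,0,0,0,0,0],[0,0,0,0,0,0],[0,0,0,0,0,0]]' 1 30
```

```text
clock: 37.05
ee_pos: [399.9, 72.5, 79.4]
eef_rot: [0.85, 0.527, -0.004, 0.001]
force: [-0.0, -0.2, 0.1]
gripper_width: 42.6
clock: 37.55
ee_pos: [403.4, 74.6, 82.7]
eef_rot: [0.849, 0.528, 0.0, -0.0]
force: [-0.0, -0.8, 1.7]
gripper_width: 10.7
```

```bash
python3 -m jog '[[0.7,2.8,0,0,0,0],[1.7,5.6,0,0,0,0],[2.6,8.4,0,0,0,0],[3.7,11.2,0,0,0,0],[5,14,0,0,0,0],[6.4,16.5,0,0,0,0],[8,19,0,0,0,0],[9.8,21.3,0,0,0,0],[11.5,23.3,0,0,0,0],[13.1,25,0,0,0,0],[13.1,25,0,0,0,0],[13.1,25,0,0,0,0]]';python3 -m jog '[[1.3,1.3,0,0,0,0],[2.5,2.5,0,0,0,0],[4,4,0,0,0,0],[4,4,0,0,0,0],[4,4,0,0,0,0]]'
```

```text
clock: 38.75
ee_pos: [414.9, 98.9, 82.3]
eef_rot: [0.85, 0.528, -0.002, -0.001]
force: [-3.6, -3.3, 7.3]
gripper_width: 10.5
clock: 39.25
ee_pos: [415.0, 99.8, 82.0]
eef_rot: [0.85, 0.527, -0.007, -0.002]
force: [-12.4, -9.3, 23.4]
gripper_width: 10.6
```

```bash
python3 -m jog '[[-2,-2,0,0,0,0],[-4,-4,0,0,0,0],[-4,-4,0,0,0,0]]'; python3 -m jog '[[0,0,0,0,0,0],[0,0,0,0,0,0],[0,0,0,0,0,0],[0,0,40,0,0,0],[0,0,80,0,0,0],[0,0,90,0,0,0],[0,0,90,0,0,0]]' 0.65
python3 - <<'E'
from h import *
i=camera_info("wrist");im=read_camera("wrist");cv2.imwrite("pics/w24.png",im);np.save("w24.npy",i,allow_pickle=True);print(get_state()["ee_pos"])
E
```

```text
clock: 39.55
ee_pos: [414.8, 99.1, 82.3]
eef_rot: [0.85, 0.527, -0.001, -0.001]
force: [-3.3, -3.8, 6.2]
gripper_width: 10.3
clock: 40.25
ee_pos: [418.0, 101.2, 174.1]
eef_rot: [0.849, 0.528, 0.003, -0.001]
force: [-0.0, -0.0, -0.3]
gripper_width: 29.6
[416.80108916 100.77637661 172.86355075]
```

View pics/w24.png

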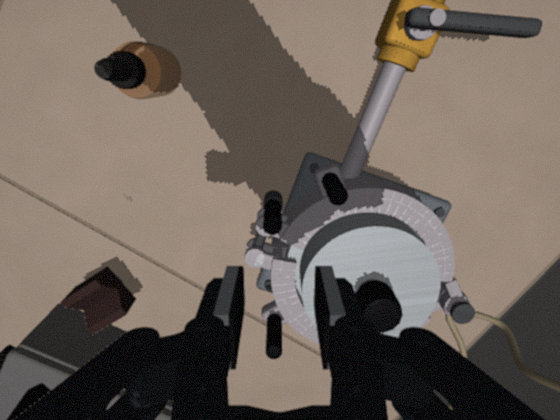

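```bash
python3 -m jog '[[-6,12,0,0,0,-1],[-12,24,0,0,0,-2],[-18,36,0,0,0,-3],[-24,48,0,0,0,-4],[-30,60,0,0,0,-5],[-36,72,0,0,0,-6],[-42,84,0,0,0,-7],[-48,96,0,0,0,-8],[-54,110,0,0,0,-9],[-58,122,0,0,0,-10],[-62.6,134,-10,0,0,-11],[-62.6,134,-20,0,0,-11.9]]' 0.5; python3 -m jog '[[0,0,0,0,0,0],[0,0,0,0,0,0],[0,0,0,0,0,0]]'
python3 - <<'E'
from h import *
i=camera_info("wrist");im=read_camera("wrist");cv2.imwrite("pics/w25.png",im);np.save("w25.npy",i,allow_pickle=True);s=get_state();print(s["ee_pos"],s["q"])
E
```

```text
clock: 41.5
ee_pos: [352.4, 234.7, 150.8]
eef_rot: [0.962, -0.273, -0.0, 0.001]
force: [0.5, -0.2, 0.2]
gripper_width: 42.2
clock: 41.8
ee_pos: [353.8, 233.0, 152.1]
eef_rot: [0.963, -0.271, 0.0, 0.0]
force: [-0.7, 0.5, 1.3]
gripper_width: 42.8
[353.95525574 233.23776879 152.34485979] [-1.65812115  0.08436788  1.03150634  2.23808901 -0.09542796  0.86222952
 -1.11531148]
```

View pics/w25.png

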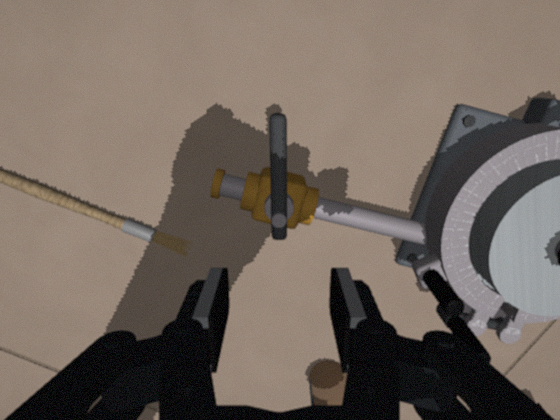

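```bash
python3 - <<'E'
from h import *
j=np.load("w25.npy",allow_pickle=True).item()
p=ray("wrist",279,219,63,j);t=ray("wrist",278.5,116,63,j);print(p,t,np.degrees(np.arctan2(*(t-p)[1::-1])))
E
python3 -m jog '[[0,0,-40,0,0,0],[0,0,-70,0,0,0],[0,0,-86,0,0,0],[0,0,-86,0,0,0]]'; python3 -m jog '[[0,0,0,0,0,0],[0,0,0,0,0,0],[0,0,0,0,0,0],[0,0,0,0,0,0],[0,0,0,0,0,0]]' 1 40
```

```text
[354.73015818 233.46959041  63.        ] [386.67160964 286.30578651  63.        ] 58.8454729061598
clock: 42.25
ee_pos: [352.4, 232.1, 64.8]
eef_rot: [0.962, -0.271, -0.001, 0.002]
force: [0.2, 0.1, -0.7]
gripper_width: 42.9
clock: 42.75
ee_pos: [354.7, 234.5, 67.6]
eef_rot: [0.962, -0.271, 0.0, -0.001]
force: [-1.2, -1.3, 7.3]
gripper_width: 8.5
```

```bash
python3 -m jog '[[0,0,0,0,0,0.5],[0,0,0,0,0,1],[0,0,0,0,0,1.6],[0,0,0,0,0,2.2],[0,0,0,0,0,2.8],[0,0,0,0,0,3.4],[0,0,0,0,0,3.85],[0,0,0,0,0,3.85],[0,0,0,0,0,3.85]]'; python3 -m jog '[[0,0,0,0,0,0],[0,0,0,0,0,0],[0,0,0,0,0,0],[0,0,0,0,0,0],[0,0,50,0,0,0],[0,0,100,0,0,0],[0,0,120,0,0,0],[0,0,120,0,0,0],[0,0,120,0,0,0]]' 0.5
python3 - <<'E'
from h import *
i=camera_info("wrist");im=read_camera("wrist");cv2.imwrite("pics/w26.png",im);np.save("w26.npy",i,allow_pickle=True);s=get_state();print(s["ee_pos"])
E
```

```text
clock: 43.65
ee_pos: [354.3, 234.6, 67.6]
eef_rot: [1.0, -0.006, 0.0, -0.001]
force: [-2.4, -0.0, 7.8]
gripper_width: 8.7
clock: 44.55
ee_pos: [353.3, 233.7, 186.1]
eef_rot: [1.0, -0.006, -0.0, -0.001]
force: [0.1, 0.1, 0.4]
gripper_width: 42.6
[352.73728175 233.0548221  185.31015509]
```

View pics/w26.png

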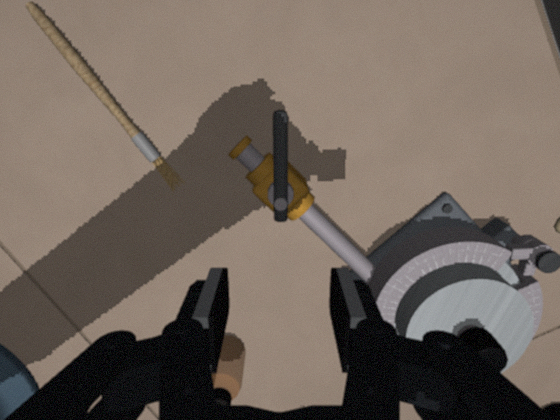

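```bash
python3 -m jog '[[0,30,50,0,0,0],[30,60,100,0,0,0],[50,60,150,0,0,0],[50,60,200,0,0,0],[50,60,200,0,0,0],[50,60,200,0,0,0],[50,60,200,0,0,0]]'
python3 - <<'E'
from h import *
j=np.load("w26.npy",allow_pickle=True).item()
p=ray("wrist",281,201,63,j);t=ray("wrist",281,118,63,j);print("lever",np.degrees(np.arctan2(*(t-p)[1::-1])))
a=ray("wrist",243,148,42,j);b=ray("wrist",368,272,42,j);print("pipe",np.degrees(np.arctan2(*(a-b)[1::-1])))
i=camera_info("wrist");im=read_camera("wrist");cv2.imwrite("pics/w27.png",im);np.save("w27.npy",i,allow_pickle=True)
for c in("scene","side"):
  im=read_camera(c);cv2.imwrite(f"pics/{c}27.png",im);cv2.imwrite(f"pics/{c}27c.png",cv2.resize(im[140:310,140:330],None,fx=3.3,fy=3.3,interpolation=cv2.INTER_CUBIC))
E
```

```text
clock: 45.3
ee_pos: [403.0, 293.2, 384.4]
eef_rot: [1.0, -0.006, -0.001, 0.002]
force: [-0.0, -0.7, -0.6]
gripper_width: 42.5
lever 89.46239443129562
pipe 133.61024580105283
```

View pics/w27.png

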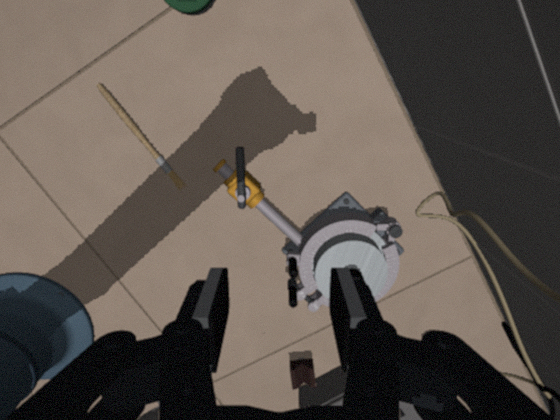

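View pics/scene27c.png

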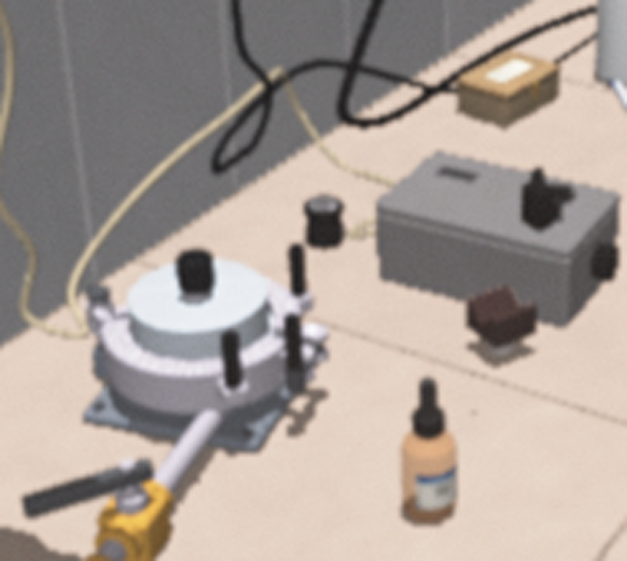

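View pics/side27c.png

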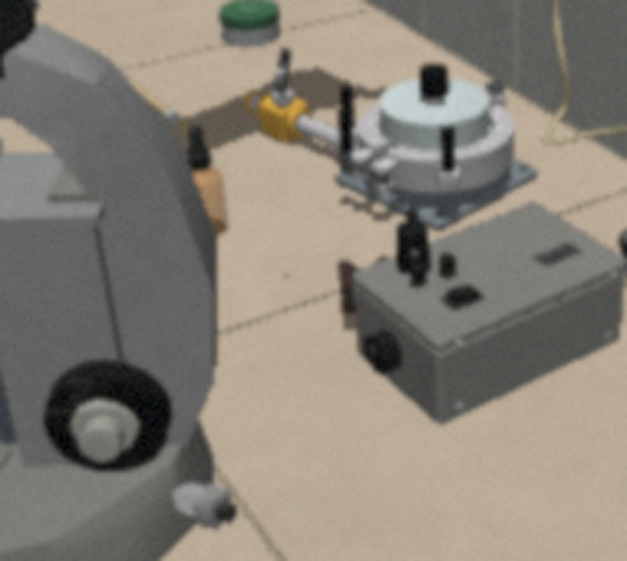

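Run:
```python
from h import *
f=lambda x,y:(x/3.3+140,y/3.3+140)
H=np.array([549.8,187.5])
for n,x,y,cl in [("L",231,335,199.7),("R",297,248,248.8)]:
    P=ray("scene",*f(x,y),89);print(n,P,(np.degrees(np.arctan2(*(P[:2]-H)[::-1]))%360)-cl)
print("latch",ray("scene",*f(293,319),89),"knob scene",ray("scene",*f(195,257),108),"knob side",ray("side",*f(434,70),108), "R side",ray("side",*f(447,131),89))
```

```text
L [418.33352784 139.0333503   89.        ] 0.5369974065434633
R [500.40531859  55.54209886  89.        ] 0.678044005522537
latch [416.27060143  96.49705385  89.        ] knob scene [492.20702713 133.27642322 108.        ] knob side [495.64637991 123.83249236 108.        ] R side [502.9337304   47.39293565  89.        ]
```

```bash
python3 -c "
from station import *
print(get_state()['force'],get_state()['clock']);print(hand_in())"
```

```text
[ 0.13498215 -0.13490567  0.14764857] 45.45
the job is handed in; nothing more can be done
None
```

I handed the job in at 45 s with every step carried out; no verdict was reported.

- **Specimens:** Only two were present, the dark red one (now in the bay at 0°) and the black one (now in the bay at 240°). I saw no third specimen in the scene, side or wrist views. The pink and blue look-alikes were left alone. My first pick of the red one worked, but I set it down to grip it higher; that try missed and I gripped it again at the first height.
- **Lid:** It went onto the flange with a contact force of a few newtons at the expected height.
- **Clamp ring:** Both half rings are shut. Pushing harder moved the posts less than 0.5 mm, and they stand within about 0.7° of their closed positions in the scene view.
- **Latch:** It stopped at its home stop, within about 2 mm of the predicted position when gripped and about 3 mm in the scene view.
- **Valve:** The lever points to 89.5° and the pipe to 133.6°, so it stands about 44° to the pipe, or 0.78 to 0.79 rad against the 0.785 target.
- **Bystanders:** I never went near the loupe or the V-anvil, and both look unmoved in the last pictures.

**One disagreement:** side-camera positions for the lid knob and right post came out 8–9 mm lower in y than the scene camera's. The shift was nearly the same for both, so I took it as pixel-reading error. The scene and wrist views and the felt contacts agreed with each other.

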